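# Clip a chip carrier under the imaging head

## Task

Set the blue chip carrier flat into the nest on the imaging stand's stage, with its grip fin towards the open front, and let go of it. Then close the spring clip over it: press the red button in the middle of the steel leaf gently, only as far as it takes for the leaf's tip to snap under the brass bolt (8 to 10 N is enough; over 25 N may crack the chip), and leave it latched with the carrier still flat in the nest. Leave the other things on the bench alone.

Things in the scene. Friction and masses are not known exactly. Their poses are not given: they have to be found in the camera images.
- stand: imaging stand, fixed on the bench: grey base plate 16 mm high, x = -87 to +103, y = -95 to +95 mm, an aluminium stage on it, a 24 mm column at its back (x = 83, y = 0) that carries a white imaging head over the stage, 340 mm high in all. Origin on the bench under the nest's centre; x points from the open front to the column, y to the clip's fixed end, z up
- lens (a point): centre of the lower face of the black lens, 226 mm above the bench over stand x = 5, y = 0; the lens is 52 mm across and 38 mm high, above it the white head, x = -22 to +32, y = -27 to +27 mm. It overhangs nest and red button: a tool pointing straight down would strike it, so lean the hand 30 to 45 degrees towards the open front (-x), fingers reaching in under it
- nest (a point): centre of the nest's flat floor on the stage, 28 mm above the bench; axes as the stand's. The nest takes the carrier with its long side along x, between rounded steel rails 3 mm high, 1.7 mm clear of the carrier on each side
- chip_carrier: blue plastic frame 86 (x) x 40 (y) x 7 mm with a small glass chip in it, loose, about 60 g, lying on the bench. Origin at the centre of its underside, z up. An upright grip fin 24 (x) x 9 (y) mm stands on it at x = -30 mm, y = 0, up to 27 mm above the underside; grip it across its 9 mm. Seated, its axes agree with the nest's (fin at the nest's -x end) and its origin is at the nest's
- carrier_fin (a point): point inside the carrier's grip fin, at x = -30, y = 0, z = 17 mm in the carrier's frame; axes as the carrier's
- clip: spring clip: springy steel leaf 15 mm wide, 110 mm long, clamped on a dark post (stand x = 26, y = 54, 45 mm above the bench), crossing over the rear of the nest to -y. Free, it rises about 25 degrees to its tip; its lowest point over the nest (rubber foot under the red button) clears the top of a seated carrier's frame by about 12 mm: bring the carrier in low, from the front. Origin near its fixed end
- thumb_pad: smooth domed red button, 20 mm across, on the middle of the leaf, tilting with it. The clip is pressed here, straight down: about 0.35 N per mm at first; the tip snaps under the bolt when the button is 14 to 16 mm down, at 7 to 10 N, and the force drops a little; about 5 mm further the clip is hard down on the carrier. The button moves about 7 mm towards -y on the way, sliding under the finger
- pad_top (a point): crown of the red button on the leaf, the point to press (free: about 74 mm above the bench, stand x = 26, y = 5 mm; at the snap about 59 mm)
- clip_tip (a point): centre of the 5 mm round roll that ends the leaf. Free: about 88 mm above the bench; latched: about 47 mm, held up against the underside of the bolt
- bolt_nose (a point): lower edge of the end of the brass spring bolt's bevelled nose that catches the tip, 49.5 mm above the bench, at the stand's x = 26, y = -50.5 mm when the bolt is out; the bolt's axes are the stand's
- bolt (a joint): spring bolt, 0 = fully out (rest), grows as it is pushed back towards -y, up to 0.010 m; the tip passing down pushes it back about 7 mm, then it springs out over the tip
- timer: white bench timer 58 x 72 x 21 mm, loose, a bystander; origin under its centre
- petri_dish: petri dish 90 mm across, 15 mm high, loose, a bystander; origin under its centre
- rack_white: white tube rack 60 x 172 x 47 mm, loose, a bystander; origin under its centre
- tape_roll: green roll of tape 75 mm across, 19 mm high, loose, a bystander; origin under its centre

How it is judged:
On the way, in this order (a step that is already met when the one before it is completed fails the run):
1. the carrier lies flat in the nest, fin towards the front, and has been let go, the clip not yet latched (horizontal distance between chip_carrier and nest below 0.003 m and z of chip_carrier in the frame of nest below 0.0015 m and angle between chip_carrier's own z axis and vertical below 0.05 rad and x of carrier_fin in the frame of nest below -0.025 m and contact force between the fingers and chip_carrier below 0.1 N and z of clip_tip in the frame of nest above 0.03 m), for 0.2 s.
2. the red button is pressed down by the fingers until the leaf's tip is under the bolt (contact force between the fingers and thumb_pad above 2 N and z of clip_tip in the frame of nest below 0.0205 m and value of joint bolt below 0.002 m), for 0.05 s.
At the end, for the whole second after the job is handed in: Carrier at rest, flat in the nest (within 3 mm in plan, 1.5 mm in height, 0.05 rad tilt), fin to the front; clip tip 12 to 20.5 mm above the nest floor under the bolt, bolt less than 2 mm back, clip foot bearing on the carrier with over 0.3 N (horizontal distance between chip_carrier and nest below 0.003 m and z of chip_carrier in the frame of nest below 0.0015 m and angle between chip_carrier's own z axis and vertical below 0.05 rad and x of carrier_fin in the frame of nest below -0.025 m and z of clip_tip in the frame of nest between 0.012 and 0.0205 m and value of joint bolt below 0.002 m and contact force between clip and chip_carrier above 0.3 N and linear speed of chip_carrier below 0.01 m/s); the robot touches nothing.
It fails at once if the clip is pressed with more than 25 N (contact force between the fingers and clip above 25 N).
It fails at once if the carrier is squeezed under the clip with more than 25 N (contact force between clip and chip_carrier above 25 N).
It fails at once if a bystander is pushed more than 30 mm (distance of any of timer, petri_dish, rack_white, tape_roll from where it was at the start of the episode above 0.03 m).
It also fails if it takes over 64 s, if anything falls off the work surface, if the arm or the gripper's body presses on something with over 40 N, if the wrist force passes 120 N, or if a joint passes its speed limit or range.

## Robot

A 6-joint arm with a two-finger parallel gripper is mounted at the origin on a cart in front of the work surface, level with it; the furniture and walls round the work are solid. World frame = base frame: x ahead of the robot, y to its left, z up, the work surface at z = 0. Lengths are in m, angles in rad, forces in N, time in s.
With the tool pointing down it reaches from about 0.3 to 0.775 m from the base axis. Payload 14.6 kg.
Tool frame: the origin (TCP) lies between the finger pads; the fingertips stand 14 mm ahead of it and the grasp point (between the pads) lies 5 mm behind it; y points along the fingers, x is the direction in which the jaws open and shut, and the axes are right-handed (so a half turn about y gives the same grasp; the last joint's range is limited). The gripper opens to 94 mm and grips with 3 to 60 N. Pads are 16 mm wide; open, the fingers measure 119 mm over their backs; the gripper's body (75 mm by 177 mm) begins 78 mm behind the grasp point.
Start: joints at [-0.067, 0.3, 1.521, -0, 1.321, -0.067], TCP at [0.55, -0, 0.219] pointing down, gripper open.
Joint ranges: [-3.03, 3.03], [-0.79, 2.21], [0.23, 2.52], [-1.04, 4.18], [0, 3.07], [-2.55, 2.55]. Speed limits (rad/s): [2.22, 2.22, 2.57, 3.14, 3.14, 3.14].

## Interface

Orientations are given as [roll, pitch, yaw] about the fixed x, y, z axes, in that order (R = Rz(yaw) Ry(pitch) Rx(roll)).
In Python, from station import ctrl, optics gives the robot as it stands.
- The arm moves only by the tool jog_arm, never from a script. Its argument "targets" is a list of rows, each a list of 3 entries, a list of its own where there are three numbers: the finger opening in cm, from 0 to 9.4, then the shift along the tool's x, y, z in cm, then the turn about the tool's y in rad. A call has 1 to 10 rows; each row is the pose to reach, as a shift and turn from the pose commanded when the call began, along the tool's axes at that moment; what a row does not reach only later rows make up. A row lasts 1/10 s, in which the tool goes at most 50 mm and 8.59 degrees, less where a joint would pass 70% of its speed; a pose out of reach is approached as far as the arm can. A call with a gripper value outside its range is refused whole. The fingers move at their own pace and stop on an object; "grip_force" is the grip in N (left out, the last holds). Time passes only in rows, so rows that repeat a pose let the fingers close. It gives the time, the measured TCP pose, the force and the opening at its end, in the units of the state.
- ctrl.get_obs(): the state, without advancing time (a new reading comes with each control period).
- optics.camera(name): name is "scene" or "side" or "wrist"; returns a dict with "img" (400x640x3 uint8, red, green, blue), "range_z" (400x640 float32, m along the optical axis (not along the pixel's ray), 0 where there is no reading), "camera_matrix" (3x3 intrinsics, pixels), "world_to_cam" (4x4, takes a point from world to camera coordinates); the wrist camera has in their place "mount" (4x4, takes a point from camera to tool coordinates, whose origin is the TCP and whose axes are the tool frame's). Camera axes: x right, y up, looking along -z (the intrinsics and any distortion apply to the point x, -y, -z); pixel columns grow to the right and rows downward; lengths in m; the calibration is good to about 2 mm. A picture is of the moment at which its call begins: read the wrist's pose just before it.
- ctrl.hand_in(): hands the job in, once; it reports no verdict.
The state is a dict: "time_s": time; "qpos": joint angles; "joint_vel": joint speeds; "tau": joint torques, N m; "ee_pos": TCP position; "eef_rot": TCP orientation; "force": force on the tool from outside, world axes, zero at the start; "moment": the same for the moment, N m; "grip_width": finger opening in m.
Only numpy, scipy, OpenCV 4.12 (cv2) and the standard library are available. Lean on these libraries where they do the work, as an engineer would, in place of code of your own. Each camera call takes 0.05 s, during which the arm holds its last target. There are 200 camera calls.

## Working session

There is one attempt and no reset: what is moved stays moved. The work goes in short steps, Python scripts to look and compute and a tool call to move; the robot and the scene stay as the last step left them, time stands still between calls to the robot, and variables do not carry over. Pictures are saved under pics/ and viewed, about 8 in all and at most 12, crops included, and the job is handed in when it is done.

Besides the shell and the picture viewer there is one more tool, called after ">>>" as name(argument=value, ...), one argument or row to a line, values as JSON. jog_arm: Moves the arm, as the interface text tells. Its arguments: {"type":"object","properties":{"targets":{"type":"array","items":{"type":"array"}},"grip_force":{"type":"number"}},"required":["targets"]}

```bash
mkdir -p pics; ls; cat > h.py <<'E'
import numpy as np, cv2
from station import ctrl, optics
from scipy.spatial.transform import Rotation as R
def toolT(o):
    T=np.eye(4); T[:3,:3]=R.from_euler('xyz',o['eef_rot']).as_matrix(); T[:3,3]=o['ee_pos']; return T
def shot(name,fn):
    o=ctrl.get_obs(); d=optics.camera(name)
    d['c2w']=toolT(o)@d['mount'] if name=='wrist' else np.linalg.inv(d['world_to_cam'])
    cv2.imwrite(f'pics/{fn}.png',d['img'][:,:,::-1]); np.savez(f'pics/{fn}.npz',**d); return d
def load(fn): return dict(np.load(f'pics/{fn}.npz'))
def cloud(d):
    K=d['camera_matrix']; z=d['range_z']; v,u=np.mgrid[:400,:640]
    p=np.stack([(u-K[0,2])/K[0,0]*z,-(v-K[1,2])/K[1,1]*z,-z],-1)
    P=p@d['c2w'][:3,:3].T+d['c2w'][:3,3]; P[z==0]=np.nan; return P
def proj(d,p):
    q=np.linalg.inv(d['c2w'])@np.r_[p,1]; k=d['camera_matrix']@np.array([q[0],-q[1],-q[2]]); return k[:2]/k[2]
E
python3 - <<'E'
from h import *
o=ctrl.get_obs(); print(o)
for n in['scene','side','wrist']:
    d=shot(n,n+'0'); print(n,d['camera_matrix'].round(1).tolist(),d['c2w'].round(3).tolist(),[k for k in d])
a=cv2.imread('pics/scene0.png');b=cv2.imread('pics/side0.png')
cv2.imwrite('pics/both0.png',cv2.resize(np.vstack([a,b]),(480,600)))
E
```

```text
pics
{'time_s': 0.0, 'qpos': array([-6.65987948e-02,  3.00478676e-01,  1.52156582e+00, -2.52492415e-05,
        1.32070391e+00, -6.65899430e-02]), 'joint_vel': array([-0.0010936 , -0.00124469, -0.00198947, -0.00236273,  0.00045907,
        0.00115335]), 'tau': array([-1.53750298e-03, -5.31805658e+01, -3.52735734e+01,  7.07558286e-02,
        2.43994006e-02, -4.79655944e-05]), 'ee_pos': array([5.49757793e-01, 7.59186999e-06, 2.18888621e-01]), 'eef_rot': array([-1.57074382e+00,  1.15481821e-03, -2.55823104e-06]), 'force': array([-0.14225182,  0.65697639, -0.04107649]), 'moment': array([ 0.0388025 ,  0.01820978, -0.05609317]), 'grip_width': 0.09419885211074124}
scene [[451.5, 0.0, 317.9], [0.0, 451.5, 197.5], [0.0, 0.0, 1.0]] [[-0.461, 0.37, -0.807, -0.668], [-0.887, -0.173, 0.428, 0.62], [0.019, 0.913, 0.408, 0.751], [0.0, 0.0, 0.0, 1.0]] ['img', 'range_z', 'camera_matrix', 'world_to_cam', 'c2w']
side [[507.4, 0.0, 322.3], [0.0, 507.4, 204.0], [0.0, 0.0, 1.0]] [[0.844, 0.207, -0.496, -0.139], [-0.537, 0.36, -0.763, -1.047], [0.02, 0.91, 0.414, 0.714], [0.0, 0.0, 0.0, 1.0]] ['img', 'range_z', 'camera_matrix', 'world_to_cam', 'c2w']
wrist [[346.3, 0.0, 320.0], [0.0, 346.3, 199.3], [0.0, 0.0, 1.0]] [[1.0, 0.0, 0.002, 0.55], [-0.001, 0.968, 0.251, 0.073], [-0.002, -0.251, 0.968, 0.384], [0.0, 0.0, 0.0, 1.0]] ['img', 'range_z', 'camera_matrix', 'mount', 'c2w']
```

View pics/scene0.png

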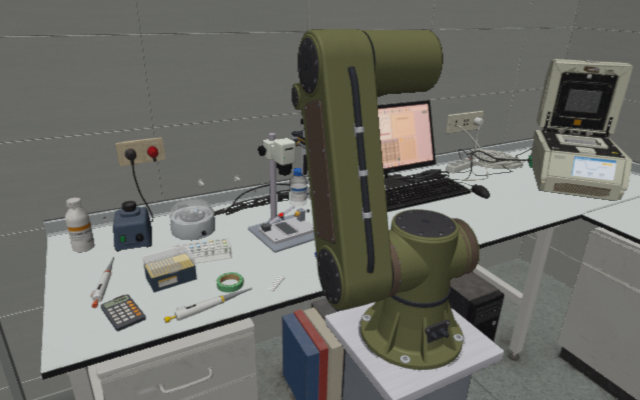

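View pics/side0.png

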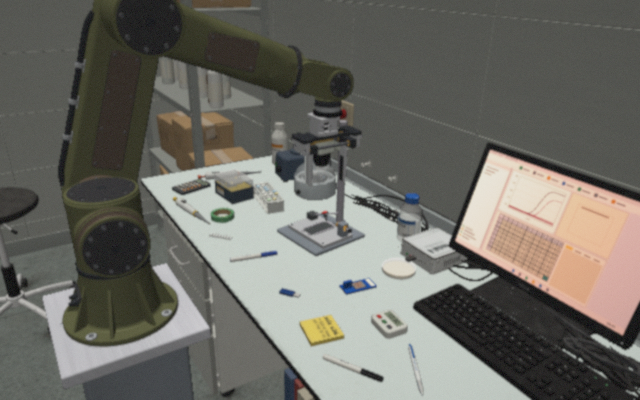

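The scene camera shows the stand at about (285,220), partly hidden by the arm. The side camera shows the stand at (322,235), the carrier at (357,286), the dish at (398,268) and the timer at (390,322). Next I'll look at the wrist view and an enlarged side crop.

```bash
python3 - <<'E'
from h import *
d=load('side0'); P=cloud(d)
for n,(u,v) in dict(car=(357,286),chip=(362,285),dish=(398,268),timer=(390,322),stage=(322,235),tape=(222,214)).items(): print(n,P[v,u].round(4))
c=d['img'][120:310,250:430,::-1]; w=cv2.imread('pics/wrist0.png')
c=cv2.resize(c,(568,600),interpolation=cv2.INTER_CUBIC)
cv2.imwrite('pics/c1.png',c)
# gripper profile
m=(abs(P[...,0]-.55)<.2)&(abs(P[...,1])<.15)&(P[...,2]>.2)
q=P[m]
for z in np.arange(.2,.55,.02):
    s=q[abs(q[:,2]-z)<.01]
    if len(s): print(round(z,2),len(s),np.percentile(s,2,0)[:2].round(3),np.percentile(s,98,0)[:2].round(3))
E
```

```text
car [ 0.514  -0.2068  0.0108]
chip [ 0.5282 -0.2084  0.0098]
dish [ 0.6507 -0.2004  0.0164]
timer [ 0.4856 -0.3683  0.019 ]
stage [0.5658 0.0371 0.0276]
tape [0.388  0.353  0.0062]
0.2 19 [ 0.498 -0.009] [0.653 0.09 ]
0.22 123 [ 0.49  -0.011] [0.653 0.095]
0.24 213 [ 0.49  -0.011] [0.651 0.091]
0.26 247 [ 0.489 -0.011] [0.668 0.088]
0.28 203 [ 0.49  -0.011] [0.661 0.073]
0.3 186 [ 0.469 -0.034] [0.625 0.069]
0.32 464 [ 0.466 -0.035] [0.629 0.029]
0.34 708 [ 0.462 -0.034] [0.66  0.088]
0.36 227 [ 0.508 -0.023] [0.566 0.018]
0.38 196 [ 0.508 -0.035] [0.566 0.024]
0.4 277 [ 0.509 -0.038] [0.574 0.027]
0.42 215 [ 0.516 -0.035] [0.57  0.008]
0.44 156 [ 0.427 -0.06 ] [0.567 0.009]
0.46 470 [ 0.41  -0.062] [0.576 0.008]
0.48 738 [ 0.363 -0.062] [ 0.578 -0.012]
0.5 780 [ 0.354 -0.06 ] [ 0.572 -0.028]
0.52 721 [ 0.354 -0.056] [0.557 0.045]
0.54 447 [ 0.352 -0.052] [ 0.473 -0.021]
```

View pics/c1.png

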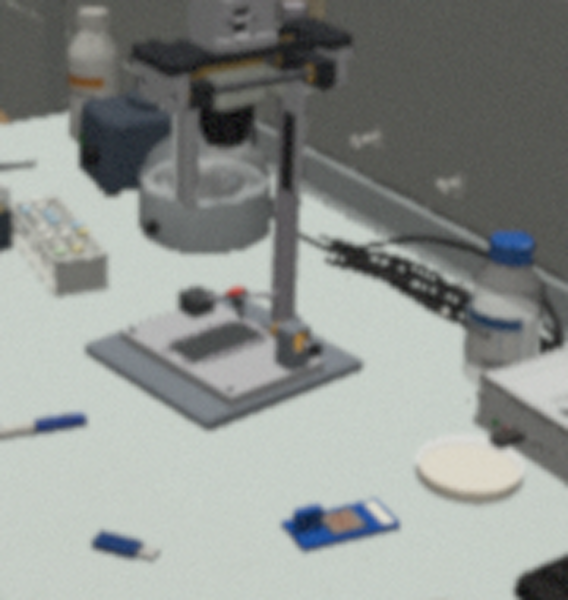

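View pics/wrist0.png

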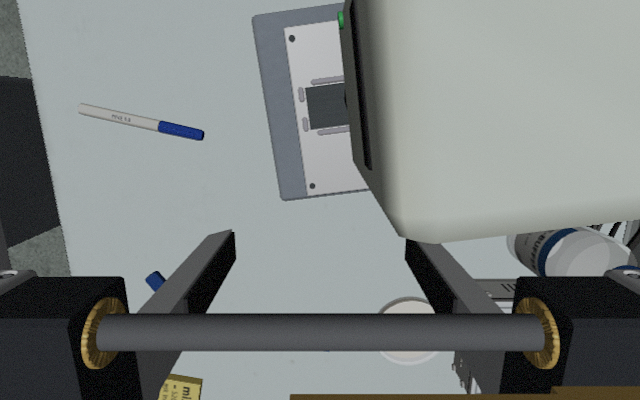

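The side crop shows the stand's open front facing the robot. The carrier lies with its fin at about (308,517) in the crop, chip in the middle, and a white label at the far end. In the wrist view the stand's front edge runs (253,17) to (283,199), so the stand is yawed by about +9°.

The jog only offers a turn about the finger axis, so I'll test what happens at the edge of reach, where the arm may have to trade orientation.

>>> jog_arm(
  targets=[
    [9.4, [0, -5, 0], 0],
    [9.4, [0, -10, 0], 0],
    [9.4, [0, -15, 0], 0],
    [9.4, [0, -20, 0], 0],
    [9.4, [0, -25, 0], 0],
    [9.4, [0, -30, 0], 0],
    [9.4, [0, -35, 0], 0],
    [9.4, [0, -40, 0], 0],
    [9.4, [0, -45, 0], 0],
    [9.4, [0, -50, 0], 0],
  ],
)

```text
time_s: 1.15
ee_pos: [0.5283, -0.0001, 0.6483]
eef_rot: [-1.57, -0.008, 0.0]
force: [-9.9, -0.3, 11.0]
grip_width: 0.0941
```

>>> jog_arm(
  targets=[
    [9.4, [0, -5, 0], 0],
    [9.4, [0, -10, 0], 0],
    [9.4, [0, -15, 0], 0],
    [9.4, [0, -20, 0], 0],
    [9.4, [0, -20, 0], 0],
  ],
)

```text
time_s: 1.65
ee_pos: [0.4586, -0.0, 0.7009]
eef_rot: [-1.571, -0.034, 0.0]
force: [-0.8, -0.2, 0.6]
grip_width: 0.094
```

```bash
python3 - <<'E'
from h import *
o=ctrl.get_obs(); print(o['time_s'],o['qpos'].round(3),o['ee_pos'].round(4),o['eef_rot'].round(3))
a=shot('side','side1'); b=shot('scene','scene1'); w=shot('wrist','wrist1')
cv2.imwrite('pics/w1.png',w['img'][:,:,::-1])
E
```

```text
1.65 [-0.081  0.379  0.235  0.004  2.493 -0.078] [ 0.4586 -0.      0.7009] [-1.571 -0.034  0.   ]
```

View pics/w1.png

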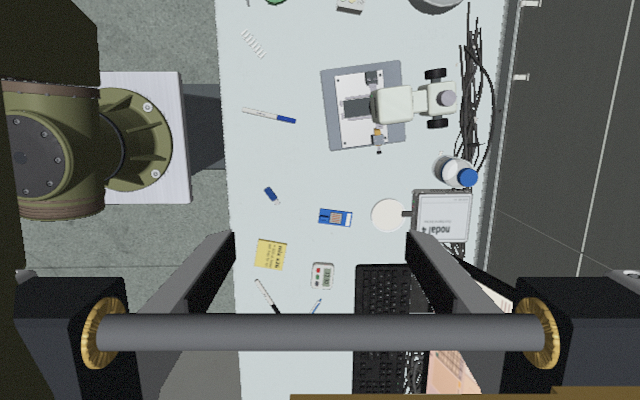

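The wrist view from above shows the stand with the head at (400,103), the carrier at (335,217) with its fin towards the left, the dish at (390,215) and the timer at (322,275). When out of reach, the arm does trade orientation: it has leaned 2° in the wanted direction. I'll push outward at the limit to see whether the lean builds up.

>>> jog_arm(
  targets=[
    [9.4, [5, 0, 0], 0],
    [9.4, [10, 0, 0], 0],
    [9.4, [15, 0, 0], 0],
    [9.4, [20, 0, 0], 0],
    [9.4, [25, 0, 0], 0],
    [9.4, [30, 0, 0], 0],
    [9.4, [35, 0, 0], 0],
    [9.4, [40, 0, 0], 0],
    [9.4, [45, 0, 0], 0],
    [9.4, [50, 0, 0], 0],
  ],
)

```text
time_s: 2.8
ee_pos: [0.6406, -0.0001, 0.5591]
eef_rot: [-1.571, -0.059, -0.0]
force: [0.1, -0.5, -0.7]
grip_width: 0.0937
```

```bash
python3 - <<'E'
from h import *
o=ctrl.get_obs(); print(o['time_s'],o['qpos'].round(3),o['ee_pos'].round(4),o['eef_rot'].round(3))
w=load('wrist1'); P=cloud(w)
for n,(u,v) in dict(fin=(326,214),chip=(337,217),end=(349,218),dish=(388,215),timer=(322,275),nest=(353,108),f1=(321,70),f2=(332,150),white=(352,4)).items(): print(n,P[v,u].round(4))
E
```

```text
2.8 [-0.059  0.642  0.236  0.004  2.205 -0.056] [ 6.406e-01 -1.000e-04  5.591e-01] [-1.571 -0.059 -0.   ]
fin [ 0.4975 -0.1896  0.0074]
chip [ 0.5263 -0.1987  0.0056]
end [ 0.5577 -0.2015  0.0065]
dish [ 0.6575 -0.1914  0.0166]
timer [ 0.4867 -0.3561  0.0206]
nest [0.5588 0.0762 0.0295]
f1 [0.4845 0.162  0.0096]
f2 [ 0.5112 -0.0234  0.0153]
white [0.5503 0.2931 0.0404]
```

>>> jog_arm(
  targets=[
    [9.4, [50, 0, 0], 0],
    [9.4, [50, 0, 0], 0],
    [9.4, [50, 0, 0], 0],
    [9.4, [50, 0, 0], 0],
    [9.4, [50, -5, 0], 0],
    [9.4, [50, -10, 0], 0],
    [9.4, [50, -15, 0], 0],
    [9.4, [50, -20, 0], 0],
    [9.4, [50, -25, 0], 0],
    [9.4, [50, -30, 0], 0],
  ],
)

```text
time_s: 3.8
ee_pos: [0.7149, -0.0, 0.4807]
eef_rot: [-1.571, -0.089, 0.0]
force: [-0.0, -0.3, -0.5]
grip_width: 0.0943
```

```bash
python3 - <<'E'
from h import *
o=ctrl.get_obs(); print(o['time_s'],o['qpos'].round(3),o['ee_pos'].round(4),o['eef_rot'].round(3))
E
```

```text
3.8 [-0.053  0.762  0.235  0.005  2.055 -0.05 ] [ 0.7149 -0.      0.4807] [-1.571 -0.089  0.   ]
```

>>> jog_arm(
  targets=[
    [9.4, [50, -30, 0], 0],
    [9.4, [50, -30, 0], 0],
    [9.4, [50, -30, 0], 0],
  ],
)

```text
time_s: 4.1
ee_pos: [0.7221, -0.0, 0.482]
eef_rot: [-1.571, -0.119, -0.0]
force: [0.0, -0.3, -0.7]
grip_width: 0.0942
```

>>> jog_arm(
  targets=[
    [9.4, [50, -30, 0], 0],
    [9.4, [50, -30, 0], 0],
    [9.4, [50, -30, 0], 0],
    [9.4, [50, -30, 0], 0],
    [9.4, [50, -30, 0], 0],
    [9.4, [50, -30, 0], 0],
  ],
)

```text
time_s: 4.7
ee_pos: [0.726, 0.0, 0.488]
eef_rot: [-1.571, -0.149, 0.0]
force: [-0.2, 0.5, 0.4]
grip_width: 0.0938
```

Each call adds about 0.03 rad of lean, however many rows it has. So short one-row calls at the reach limit build up the lean quickly.

>>> jog_arm(
  targets=[
    [9.4, [50, -20, 0], 0],
  ],
)

```text
time_s: 4.8
ee_pos: [0.7344, -0.0, 0.4876]
eef_rot: [-1.571, -0.177, 0.0]
force: [-0.3, -0.4, -0.0]
grip_width: 0.0937
```

>>> jog_arm(
  targets=[
    [9.4, [50, -20, 0], 0],
  ],
)

```text
time_s: 4.9
ee_pos: [0.7426, -0.0, 0.4873]
eef_rot: [-1.571, -0.205, -0.0]
force: [-0.1, -0.1, -0.1]
grip_width: 0.0943
```

>>> jog_arm(
  targets=[
    [9.4, [50, -20, 0], 0],
  ],
)

```text
time_s: 5.0
ee_pos: [0.7498, 0.0, 0.4887]
eef_rot: [-1.571, -0.233, 0.0]
force: [-0.4, 0.4, -0.3]
grip_width: 0.0937
```

>>> jog_arm(
  targets=[
    [9.4, [50, -10, 0], 0],
  ],
)

```text
time_s: 5.1
ee_pos: [0.7608, -0.0, 0.4859]
eef_rot: [-1.571, -0.263, 0.0]
force: [0.7, -0.5, 0.4]
grip_width: 0.0939
```

>>> jog_arm(
  targets=[
    [9.4, [50, -10, 0], 0],
  ],
)

```text
time_s: 5.2
ee_pos: [0.7717, 0.0, 0.4818]
eef_rot: [-1.571, -0.29, 0.0]
force: [-0.1, -0.1, -1.0]
grip_width: 0.0936
```

>>> jog_arm(
  targets=[
    [9.4, [50, -10, 0], 0],
  ],
)

```text
time_s: 5.3
ee_pos: [0.7814, -0.0, 0.4798]
eef_rot: [-1.571, -0.318, -0.0]
force: [0.6, 0.7, 0.2]
grip_width: 0.0942
```

>>> jog_arm(
  targets=[
    [9.4, [50, -5, 0], 0],
  ],
)

```text
time_s: 5.4
ee_pos: [0.7927, 0.0, 0.4766]
eef_rot: [-1.571, -0.347, -0.0]
force: [-0.1, -0.6, -0.5]
grip_width: 0.094
```

>>> jog_arm(
  targets=[
    [9.4, [50, -5, 0], 0],
  ],
)

```text
time_s: 5.5
ee_pos: [0.8034, -0.0, 0.4734]
eef_rot: [-1.571, -0.375, 0.0]
force: [-0.2, -0.8, 1.1]
grip_width: 0.0941
```

```bash
python3 - <<'E'
from h import *
P=cloud(load('side1'));q=P[(abs(P[...,1])<.15)&(P[...,2]>.3)&(P[...,2]<.6)&(P[...,0]>.75)]
print(len(q),np.percentile(q[:,0],[1,10,50,90]) if len(q) else'')
P=cloud(load('scene1'));q=P[(abs(P[...,1])<.3)&(P[...,2]>.3)&(P[...,2]<.6)&(P[...,0]>.75)]
print(len(q),np.percentile(q[:,0],[1,10,50,90]) if len(q) else'')
E
```

```text
8434 [0.91570409 0.91814566 0.92112227 0.92403688]
9303 [0.91392296 0.91793657 0.92270347 0.92757923]
```

>>> jog_arm(
  targets=[
    [9.4, [50, -40, 0], 0],
  ],
)

```text
time_s: 5.6
ee_pos: [0.7977, -0.0001, 0.4893]
eef_rot: [-1.57, -0.394, -0.0]
force: [0.5, -0.0, -1.1]
grip_width: 0.0943
```

>>> jog_arm(
  targets=[
    [9.4, [50, -40, 0], 0],
  ],
)

```text
time_s: 5.7
ee_pos: [0.7887, 0.0, 0.5159]
eef_rot: [-1.571, -0.428, 0.0]
force: [-0.6, -0.5, 0.2]
grip_width: 0.094
```

>>> jog_arm(
  targets=[
    [9.4, [50, -30, 0], 0],
  ],
)

```text
time_s: 5.8
ee_pos: [0.7844, 0.0001, 0.5343]
eef_rot: [-1.571, -0.46, 0.0]
force: [-0.1, -0.0, 0.3]
grip_width: 0.0939
```

>>> jog_arm(
  targets=[
    [9.4, [50, -30, 0], 0],
  ],
)

```text
time_s: 5.9
ee_pos: [0.7809, 0.0, 0.5493]
eef_rot: [-1.571, -0.487, 0.0]
force: [0.1, -0.4, -0.6]
grip_width: 0.0941
```

>>> jog_arm(
  targets=[
    [9.4, [50, -30, 0], 0],
  ],
)

```text
time_s: 6.0
ee_pos: [0.7767, 0.0, 0.5644]
eef_rot: [-1.571, -0.514, 0.0]
force: [-0.2, 0.2, 0.4]
grip_width: 0.0942
```

>>> jog_arm(
  targets=[
    [9.4, [50, -30, 0], 0],
  ],
)

```text
time_s: 6.1
ee_pos: [0.7718, 0.0, 0.58]
eef_rot: [-1.571, -0.541, 0.0]
force: [0.7, -0.6, 1.5]
grip_width: 0.094
```

>>> jog_arm(
  targets=[
    [9.4, [50, -30, 0], 0],
  ],
)

```text
time_s: 6.2
ee_pos: [0.7662, -0.0, 0.5962]
eef_rot: [-1.571, -0.568, 0.0]
force: [0.0, -0.6, -0.3]
grip_width: 0.0937
```

>>> jog_arm(
  targets=[
    [9.4, [50, -30, 0], 0],
  ],
)

```text
time_s: 6.3
ee_pos: [0.76, -0.0, 0.6127]
eef_rot: [-1.571, -0.595, 0.0]
force: [1.0, 0.6, 0.0]
grip_width: 0.094
```

>>> jog_arm(
  targets=[
    [9.4, [50, -30, 0], 0],
  ],
)

```text
time_s: 6.4
ee_pos: [0.7531, -0.0, 0.6294]
eef_rot: [-1.571, -0.623, 0.0]
force: [-0.1, -0.7, 1.0]
grip_width: 0.094
```

The lean is now 35.7°, in the plane of world x. Next I need the exact yaw of the stand and the carrier to decide the lean azimuth.

```bash
cat >> h.py <<'E'
def blue(d):
    h=cv2.cvtColor(d['img'],cv2.COLOR_RGB2HSV); return (h[...,0]>100)&(h[...,0]<128)&(h[...,1]>120)
def rect(q):
    r=cv2.minAreaRect((q[:,:2]*1000).astype(np.float32)); return [np.round(x,1) for x in r]
E
python3 - <<'E'
from h import *
from scipy.spatial import cKDTree
for fn in ['wrist0','wrist1','side1','scene1']:
    d=load(fn);P=cloud(d); X,Y,Z=P[...,0],P[...,1],P[...,2]
    bench=P[(X>.4)&(X<.47)&(abs(Y)<.1)&(abs(Z)<.02)]; b=np.median(bench[:,2]) if len(bench) else 0
    near=(abs(X-.58)<.17)&(abs(Y-.06)<.17)
    m=near&(Z-b>.009)&(Z-b<.023)
    m=cv2.morphologyEx(m.astype(np.uint8),cv2.MORPH_OPEN,np.ones((3,3)))>0
    n,l,s,_=cv2.connectedComponentsWithStats(m.astype(np.uint8))
    print(fn,'bench',round(b,4)); 
    if n>1:
        k=1+s[1:,4].argmax(); print(' base',rect(P[l==k]),s[k,4])
    m2=near&(Z-b>.024)&(Z-b<.032); print(' stage',m2.sum(), rect(P[m2]) if m2.sum()>20 else '')
    m3=(abs(X-.52)<.1)&(abs(Y+.2)<.08)&blue(d)
    if m3.sum()>10:
        print(' car',m3.sum(),rect(P[m3])); f=m3&(Z-b>.018); print(' fin',f.sum(),np.nanmean(P[f],0).round(4) if f.any() else '')
    h=cv2.cvtColor(d['img'],cv2.COLOR_RGB2HSV)
    r=near&((h[...,0]<8)|(h[...,0]>172))&(h[...,1]>150); print(' red',r.sum(),np.nanmedian(P[r],0).round(4) if r.any() else '')
E
```

```text
wrist0 bench 0.0016
 base [array([536.8,  73.8]), array([ 90.3, 190.5]), np.float64(7.0)] 6339
 stage 9018 [array([556.3,  70.3]), array([ 65.7, 165.9]), np.float64(7.4)]
 red 283 [0.5022 0.0107 0.3103]
wrist1 bench 0.0016
 base [array([585.5,  80.1]), array([189.8, 188.7]), np.float64(7.3)] 1915
 stage 2420 [array([578.3,  72.6]), array([112.1, 165.7]), np.float64(7.3)]
 car 255 [array([ 520.5, -198.9]), array([38.2, 84.5]), np.float64(82.3)]
 fin 37 [ 0.4899 -0.1951  0.0262]
 red 31 [0.5028 0.0031 0.7189]
side1 bench 0.0028
 base [array([586.2,  80.2]), array([194.9, 196.1]), np.float64(7.5)] 737
 stage 904 [array([600.4,  75.4]), array([156.9, 173.1]), np.float64(7.1)]
 car 171 [array([ 512. , -200.9]), array([38.7, 69.1]), np.float64(81.2)]
 fin 21 [ 0.4893 -0.1983  0.025 ]
 red 2 [ 0.4517 -0.0108 -0.4522]
scene1 bench 0.0027
 base [array([587.4,  94. ]), array([196.6, 167.9]), np.float64(6.2)] 570
 stage 697 [array([599.4,  80.2]), array([155.2, 166.4]), np.float64(9.1)]
 red 333 [ 0.4559 -0.0122 -0.5508]
```

```bash
python3 - <<'E'
from h import *
o=ctrl.get_obs(); print(o['qpos'].round(3))
for fn in['scene1','side1']:
    P=cloud(load(fn)).reshape(-1,3); q=P[(P[:,2]>.28)&(P[:,1]>.2)&(P[:,1]<1.1)&(P[:,0]>.1)&(P[:,0]<.89)]
    print(fn,len(q), q.min(0) if len(q) else '',q.max(0) if len(q) else '')
    for y in np.arange(.2,1.1,.1):
        s=q[(q[:,1]>y)&(q[:,1]<y+.1)]
        if len(s): print(round(y,1),len(s),s.min(0).round(2),s.max(0).round(2))
E
```

```text
[-0.061  0.605  0.236  0.036  1.678 -0.045]
scene1 3130 [0.10002127 0.20001313 0.28125469] [0.22763321 0.22320989 0.68283059]
0.2 3130 [0.1  0.2  0.28] [0.23 0.22 0.68]
side1 1630 [0.10673418 0.20278434 0.28013049] [0.88999851 1.09993407 0.65138547]
0.2 11 [0.11 0.2  0.63] [0.12 0.21 0.65]
0.9 832 [0.53 0.97 0.28] [0.89 1.   0.61]
1.0 787 [0.53 1.   0.28] [0.89 1.1  0.6 ]
```

The space on the left is free up to y ≈ 0.95. I'll swing left and push radially there to bring the lean's azimuth round to the stand's +7.3°.

>>> jog_arm(
  targets=[
    [9.4, [-23, -10.5, 50], 0],
    [9.4, [-23, -10.5, 50], 0],
    [9.4, [-23, -10.5, 50], 0],
    [9.4, [-23, -10.5, 50], 0],
    [9.4, [-23, -10.5, 50], 0],
    [9.4, [-23, -10.5, 50], 0],
    [9.4, [-23, -10.5, 50], 0],
    [9.4, [-23, -10.5, 50], 0],
    [9.4, [-23, -10.5, 50], 0],
    [9.4, [-23, -10.5, 50], 0],
  ],
)

```text
time_s: 7.4
ee_pos: [0.5318, 0.4452, 0.586]
eef_rot: [-1.569, -0.622, -0.001]
force: [1.2, -0.6, 0.5]
grip_width: 0.0937
```

>>> jog_arm(
  targets=[
    [9.4, [20, -10, 30], 0],
    [9.4, [20, -10, 30], 0],
    [9.4, [20, -10, 30], 0],
    [9.4, [20, -10, 30], 0],
  ],
)

```text
time_s: 7.8
ee_pos: [0.5345, 0.5138, 0.5998]
eef_rot: [-1.552, -0.645, 0.001]
force: [0.5, 0.6, -0.8]
grip_width: 0.0938
```

```bash
cat >> h.py <<'E'
def lean():
    o=ctrl.get_obs(); T=toolT(o); y=T[:3,1]; print(o['time_s'],o['ee_pos'].round(4),'q',o['qpos'].round(3),'lean',np.degrees(np.arccos(-y[2])).round(2),'az',np.degrees(np.arctan2(y[1],y[0])).round(2),'\n',T[:3,:3].round(3)); return o,T
E
python3 -c "from h import *;lean()"
```

```text
7.8 [0.5345 0.5138 0.5998] q [ 0.871  0.658  0.237 -0.473  1.758  0.657] lean 36.97 az 1.82 
 [[ 0.799  0.601 -0.012]
 [ 0.001  0.019  1.   ]
 [ 0.601 -0.799  0.015]]
```

>>> jog_arm(
  targets=[
    [9.4, [15, -15, 35], 0],
  ],
)

```text
time_s: 7.9
ee_pos: [0.5217, 0.5313, 0.6028]
eef_rot: [-1.532, -0.667, -0.004]
force: [1.1, -0.6, 0.5]
grip_width: 0.094
```

>>> jog_arm(
  targets=[
    [9.4, [15, -15, 35], 0],
  ],
)

```text
time_s: 8.0
ee_pos: [0.5076, 0.5498, 0.6052]
eef_rot: [-1.512, -0.689, -0.005]
force: [-0.3, -0.3, 0.2]
grip_width: 0.0939
```

```bash
python3 -c "from h import *;lean()"
```

```text
8.0 [0.5076 0.5498 0.6052] q [ 0.941  0.661  0.237 -0.507  1.725  0.711] lean 39.57 az 5.01 
 [[ 0.772  0.635 -0.032]
 [-0.004  0.056  0.998]
 [ 0.635 -0.771  0.046]]
```

>>> jog_arm(
  targets=[
    [9.4, [8, -15, 38], 0],
  ],
)

```text
time_s: 8.1
ee_pos: [0.4891, 0.5715, 0.6047]
eef_rot: [-1.493, -0.707, -0.008]
force: [-0.4, -0.5, 1.4]
grip_width: 0.0942
```

>>> jog_arm(
  targets=[
    [9.4, [1.6, -2.0, 2.8], 0],
  ],
)

```text
time_s: 8.2
ee_pos: [0.4758, 0.5807, 0.6095]
eef_rot: [-1.483, -0.719, -0.004]
force: [0.4, -0.0, -0.2]
grip_width: 0.0936
```

```bash
python3 -c "from h import *;lean()"
```

```text
8.2 [0.4758 0.5807 0.6095] q [ 1.011  0.662  0.238 -0.542  1.708  0.757] lean 41.43 az 7.39 
 [[ 0.753  0.656 -0.054]
 [-0.003  0.085  0.996]
 [ 0.658 -0.75   0.066]]
```

Lean is 41.4° and the azimuth 7.4° matches the stand's yaw. Next I'll check with a quick fitted arm model that the grasp, placing and press poses stay inside the reach at this lean.

```bash
python3 - <<'E'
from h import *
from scipy.optimize import least_squares
D=[(.3005,1.5216,1.3207,.5485,.2189),(.379,.235,2.493,.4571,.7009),(.642,.236,2.205,.6395,.5591),(.762,.235,2.055,.7139,.4807),(.605,.236,1.678,.752,.6294)]
def fk(p,q2,q3,q5):
    L1,L2,Lt,h,r0=p; a=q2+q3; b=a+q5
    return np.array([r0+L1*np.sin(q2)+L2*np.sin(a)+Lt*np.sin(b),h+L1*np.cos(q2)+L2*np.cos(a)+Lt*np.cos(b)])
f=lambda p:np.concatenate([fk(p,*d[:3])-d[3:] for d in D])
s=least_squares(f,[.4,.4,.25,.3,0]); p=s.x; print(p.round(4),(f(p)*1000).round(1))
th=np.radians(41.43)
for n,x,y,z in [('grasp',.49,-.195,.03),('pre12',.41,-.206,.115),('pre6',.45,-.2,.07),('place',.547,.075,.06),('placepre',.44,.06,.14),('press',.59,.08,.075),('high',.44,-.2,.25),('place low front',.47,.06,.06)]:
    r=np.hypot(x,y)
    best=None
    for q0 in[(.3,1.5),(.0,2.0),(-.3,2.2)]:
        g=lambda q:fk(p,q[0],q[1],np.pi-th-q[0]-q[1])-(r,z)
        t=least_squares(g,q0,bounds=([-.79,.23],[2.21,2.52]))
        if best is None or t.cost<best.cost: best=t
    q=best.x; print(n,q.round(2),'q5',round(np.pi-th-q.sum(),2),'err',np.sqrt(2*best.cost).round(4))
E
```

```text
[ 0.4628  0.4508  0.2714  0.1692 -0.0044] [ 20.3   8.8 -21.2  -4.6  -4.1  -2.3   4.   -2.4   1.    0.5]
grasp [0.25 2.34] q5 -0.17 err 0.0
pre12 [-0.09  2.42] q5 0.08 err 0.0
pre6 [0.09 2.39] q5 -0.06 err 0.0
place [0.22 2.26] q5 -0.07 err 0.0
placepre [-0.18  2.43] q5 0.18 err 0.0
press [0.27 2.15] q5 0.0 err 0.0
high [-0.24  2.19] q5 0.47 err 0.0
place low front [0.08 2.44] q5 -0.1 err 0.0
```

```bash
cat > arm.py <<'E'
from h import *
from scipy.optimize import least_squares
ry=lambda a:R.from_euler('y',a).as_matrix(); rz=lambda a:R.from_euler('z',a).as_matrix()
def fk(p,q):
    L1,L2,Lt,h,r0,d,e=p
    A=rz(q[0])@ry(q[1]); B=A@ry(q[2]); C=B@rz(q[3])@ry(q[4])
    return rz(q[0])@np.array([r0,d,h])+A@np.array([0,0,L1])+B@np.array([e,0,L2])+C@np.array([0,0,Lt]), C[:,2]
D=np.array([(-.0666,.3005,1.5216,0,1.3207,.5498,0,.2189),(-.081,.379,.235,.004,2.493,.4586,0,.7009),(-.059,.642,.236,.004,2.205,.6406,0,.5591),(-.053,.762,.235,.005,2.055,.7149,0,.4807),
(.871,.658,.237,-.473,1.758,.5345,.5138,.5998),(.941,.661,.237,-.507,1.725,.5076,.5498,.6052),(1.011,.662,.238,-.542,1.708,.4758,.5807,.6095)])
f=lambda p:np.concatenate([fk(p,d[:5])[0]-d[5:] for d in D])
s=least_squares(f,[.4,.4,.25,.3,0,.03,0]); P=s.x
E
python3 - <<'E'
from arm import *
print(P.round(4),(f(P)*1000).round(1).reshape(-1,3)); print(fk(P,D[-1])[1])
lo=[-3.03,-.79,.23,-1.04,0];hi=[3.03,2.21,2.52,4.18,3.07]
for L in (30,36,41.4):
  th=np.radians(L);az=np.radians(7.4); a=np.array([np.sin(th)*np.cos(az),np.sin(th)*np.sin(az),-np.cos(th)])
  for n,t in dict(grasp=(.49,-.195,.03),pre8=(.44,-.2,.09),place=(.547,.075,.06),placepre=(.44,.06,.14),press=(.59,.08,.075)).items():
    out=[]
    for q4 in(0,np.pi):
        g=lambda q:np.r_[fk(P,q)[0]-t,.3*(fk(P,q)[1]-a)]
        b=[least_squares(g,[q1,.2,2.2,q4+dq,.2],bounds=(lo,hi)) for dq in(-.5,0,.5) for q1 in(-.4,.1)]; b=min(b,key=lambda s:s.cost)
        out.append((b.x.round(2).tolist(),np.sqrt(2*b.cost).round(4)))
    print(L,n,*out)
E
```

```text
[0.4243 0.4474 0.2568 0.2212 0.     0.0367 0.0408] [[-0.   0.1 -0. ]
 [-0.   0.2  0. ]
 [ 0.  -0.2 -0.1]
 [-0.  -0.   0.3]
 [ 0.3 -0.1  0. ]
 [ 0.1 -0.1 -0.2]
 [-0.3  0.1 -0. ]]
[ 0.65623081  0.0848628  -0.74977292]
30 grasp ([-0.62, 0.37, 2.05, 0.86, 0.46], np.float64(0.0)) ([-0.62, 0.37, 2.05, 0.86, 0.46], np.float64(0.0))
30 pre8 ([-0.7, 0.17, 2.13, 0.72, 0.6], np.float64(0.0)) ([-0.7, 0.17, 2.13, 0.72, 0.6], np.float64(0.0))
30 place ([0.05, 0.31, 2.03, 0.14, 0.28], np.float64(0.0)) ([0.05, 0.31, 2.03, 0.14, 0.28], np.float64(0.0))
30 placepre ([0.02, -0.09, 2.24, 0.12, 0.47], np.float64(0.0)) ([0.02, -0.09, 2.24, 0.12, 0.47], np.float64(0.0))
30 press ([0.06, 0.36, 1.91, 0.11, 0.35], np.float64(0.0)) ([0.06, 0.36, 1.91, 0.11, 0.35], np.float64(0.0))
36 grasp ([-0.65, 0.38, 2.1, 1.18, 0.46], np.float64(0.0)) ([-0.65, 0.38, 2.1, 1.18, 0.46], np.float64(0.0))
36 pre8 ([-0.75, 0.17, 2.18, 0.96, 0.58], np.float64(0.0)) ([-0.75, 0.17, 2.18, 0.96, 0.58], np.float64(0.0))
36 place ([0.05, 0.31, 2.1, 0.4, 0.12], np.float64(0.0)) ([0.05, 0.31, 2.1, 0.4, 0.12], np.float64(0.0))
36 placepre ([0.01, -0.11, 2.31, 0.21, 0.33], np.float64(0.0)) ([0.01, -0.11, 2.31, 0.21, 0.33], np.float64(0.0))
36 press ([0.05, 0.35, 1.98, 0.23, 0.19], np.float64(0.0)) ([0.05, 0.35, 1.98, 0.23, 0.19], np.float64(0.0))
41.4 grasp ([-0.69, 0.4, 2.14, 1.45, 0.51], np.float64(0.0)) ([-0.69, 0.4, 2.14, 1.45, 0.51], np.float64(0.0))
41.4 pre8 ([-0.79, 0.18, 2.22, 1.18, 0.6], np.float64(0.0)) ([-0.79, 0.18, 2.22, 1.18, 0.6], np.float64(0.0))
41.4 place ([0.04, 0.31, 2.15, 2.15, 0.07], np.float64(0.0)) ([0.04, 0.31, 2.15, 2.15, 0.07], np.float64(0.0))
41.4 placepre ([0.01, -0.13, 2.37, 0.42, 0.2], np.float64(0.0)) ([0.01, -0.13, 2.37, 0.42, 0.2], np.float64(0.0))
41.4 press ([0.05, 0.35, 2.03, 0.92, 0.07], np.float64(0.0)) ([0.05, 0.35, 2.03, 0.92, 0.07], np.float64(0.0))
```

The fitted arm model is good to 0.3 mm. All poses are reachable, but at 41° placing and pressing come close to the wrist singularity (q5 ≈ 0.07). A lean of about 33° is better. I'll turn the hand so the jaws point sideways, go to the inner reach limit, and push inward there to take some lean back off.

>>> jog_arm(
  targets=[
    [9.4, [-21.2, 11.4, -53.2], -1.671],
    [9.4, [-21.2, 11.4, -53.2], -1.671],
    [9.4, [-21.2, 11.4, -53.2], -1.671],
    [9.4, [-21.2, 11.4, -53.2], -1.671],
    [9.4, [-21.2, 11.4, -53.2], -1.671],
    [9.4, [-21.2, 11.4, -53.2], -1.671],
    [9.4, [-21.2, 11.4, -53.2], -1.671],
    [9.4, [-21.2, 11.4, -53.2], -1.671],
    [9.4, [-21.2, 11.4, -53.2], -1.671],
    [9.4, [-21.2, 11.4, -53.2], -1.671],
  ],
)

```text
time_s: 9.2
ee_pos: [0.4376, 0.2116, 0.4291]
eef_rot: [-2.254, -0.27, 1.382]
force: [0.6, 0.3, 1.7]
grip_width: 0.0944
```

```bash
python3 -c "from h import *;lean()"
```

```text
9.2 [0.4376 0.2116 0.4291] q [ 0.504 -0.293  1.787 -0.299  0.978 -0.7  ] lean 41.65 az 7.3 
 [[ 0.181  0.659 -0.73 ]
 [ 0.947  0.084  0.311]
 [ 0.267 -0.747 -0.609]]
```

>>> jog_arm(
  targets=[
    [9.4, [-20, 3.3, 8.6], -0.413],
    [9.4, [-20, 3.3, 8.6], -0.413],
    [9.4, [-20, 3.3, 8.6], -0.413],
    [9.4, [-20, 3.3, 8.6], -0.413],
    [9.4, [-20, 3.3, 8.6], -0.413],
    [9.4, [-20, 3.3, 8.6], -0.413],
  ],
)

```text
time_s: 9.8
ee_pos: [0.3588, 0.051, 0.2967]
eef_rot: [-2.295, -0.001, 1.688]
force: [-0.1, 0.1, 0.6]
grip_width: 0.0943
```

```bash
python3 -c "from h import *;lean()"
```

```text
9.8 [0.3588 0.051  0.2967] q [-0.03  -0.644  2.284  0.138  0.788 -1.778] lean 41.52 az 6.76 
 [[-0.117  0.658 -0.744]
 [ 0.993  0.078 -0.087]
 [ 0.001 -0.749 -0.663]]
```

>>> jog_arm(
  targets=[
    [9.4, [0, -20, 22], 0],
    [9.4, [0, -20, 22], 0],
  ],
)

```text
time_s: 10.0
ee_pos: [0.3113, 0.0527, 0.2946]
eef_rot: [-2.264, -0.001, 1.689]
force: [-1.2, 0.1, 1.2]
grip_width: 0.0942
```

>>> jog_arm(
  targets=[
    [9.4, [0, -20, 22], 0],
  ],
)

```text
time_s: 10.1
ee_pos: [0.306, 0.0594, 0.2967]
eef_rot: [-2.248, 0.004, 1.686]
force: [-0.0, -0.7, 0.1]
grip_width: 0.0943
```

```bash
python3 -c "from h import *;lean()"
```

```text
10.1 [0.306  0.0594 0.2967] q [ 0.034 -0.79   2.321  0.059  0.935 -1.672] lean 38.81 az 6.33 
 [[-0.115  0.623 -0.774]
 [ 0.993  0.069 -0.092]
 [-0.004 -0.779 -0.627]]
```

>>> jog_arm(
  targets=[
    [9.4, [-16, -15, 18], 0],
  ],
)

```text
time_s: 10.2
ee_pos: [0.3062, 0.042, 0.296]
eef_rot: [-2.229, 0.001, 1.702]
force: [0.7, -0.3, -0.4]
grip_width: 0.094
```

>>> jog_arm(
  targets=[
    [9.4, [-16, -15, 18], 0],
  ],
)

```text
time_s: 10.3
ee_pos: [0.3047, 0.0146, 0.2953]
eef_rot: [-2.214, 0.002, 1.697]
force: [-0.1, -0.5, 0.0]
grip_width: 0.0944
```

>>> jog_arm(
  targets=[
    [9.4, [-16, -15, 18], 0],
  ],
)

```text
time_s: 10.4
ee_pos: [0.299, -0.0105, 0.2947]
eef_rot: [-2.198, -0.001, 1.692]
force: [0.4, 0.2, -0.7]
grip_width: 0.0941
```

>>> jog_arm(
  targets=[
    [9.4, [-16, -15, 18], 0],
  ],
)

```text
time_s: 10.5
ee_pos: [0.2898, -0.0336, 0.2944]
eef_rot: [-2.185, -0.004, 1.69]
force: [0.4, -0.4, 0.1]
grip_width: 0.094
```

```bash
python3 -c "from h import *;lean()"
```

```text
10.5 [ 0.2898 -0.0336  0.2944] q [-0.591 -0.79   2.304  0.423  1.173 -2.354] lean 35.17 az 7.15 
 [[-0.119  0.571 -0.812]
 [ 0.993  0.072 -0.095]
 [ 0.004 -0.817 -0.576]]
```

```bash
cat >> arm.py <<'E'
lo=[-3.03,-.79,.23,-1.04,0,-2.55];hi=[3.03,2.21,2.52,4.18,3.07,2.55]
def CC(q): return rz(q[0])@ry(q[1]+q[2])@rz(q[3])@ry(q[4])@rz(q[5])
_q=[-.0666,.3005,1.5216,0,1.3207,-.0666]; K=CC(_q).T@R.from_euler('xyz',[-1.57074,.00115,0]).as_matrix()
def ik(t,Rt,q0):
    g=lambda q:np.r_[fk(P,q)[0]-t,.3*(CC(q)@K-Rt).ravel()]
    s=least_squares(g,np.clip(q0,np.array(lo)+1e-3,np.array(hi)-1e-3),bounds=(lo,hi)); return s.x,np.sqrt(2*s.cost)
E
python3 - <<'E'
from arm import *
o=ctrl.get_obs();T=toolT(o);print(K.round(2),np.abs(CC(o['qpos'])@K-T[:3,:3]).max())
q=o['qpos']
for n,t in dict(high=(.42,-.2,.25),pre8=(.43,-.2,.1),grasp=(.49,-.195,.03),lift=(.45,-.195,.2),mid=(.42,.0,.2),placepre=(.44,.06,.14),place=(.547,.075,.06),press=(.59,.08,.075)).items():
    q,e=ik(t,T[:3,:3],q); print(n,q.round(2),round(e,4))
E
```

```text
[[-1. -0. -0.]
 [-0. -0.  1.]
 [-0.  1.  0.]] 5.655495742021288e-05
high [-0.68 -0.17  2.02  0.48  0.91 -2.55] 0.0367
pre8 [-0.57  0.06  2.14  0.49  0.55 -2.55] 0.0762
grasp [-0.49  0.32  2.03  0.53  0.4  -2.55] 0.0806
lift [-0.62 -0.05  2.03  0.49  0.76 -2.55] 0.0395
mid [-0.2  -0.29  2.28  0.34  0.59 -2.12] 0.0
placepre [ 0.02 -0.11  2.3   0.18  0.35 -1.83] 0.0
place [ 0.05  0.31  2.09  0.31  0.14 -1.93] 0.0
press [ 0.06  0.35  1.97  0.19  0.21 -1.8 ] 0.0
```

With the jaws turned this way, the last joint would run out of range at the carrier. A half turn gives the same grasp and fixes that, so I'll do it while moving towards the carrier.

>>> jog_arm(
  targets=[
    [9.4, [-17.8, 11.1, -3.1], 1.45],
    [9.4, [-17.8, 11.1, -3.1], 1.45],
    [9.4, [-17.8, 11.1, -3.1], 1.45],
    [9.4, [-17.8, 11.1, -3.1], 1.45],
    [9.4, [-17.8, 11.1, -3.1], 1.45],
    [9.4, [-17.8, 11.1, -3.1], 1.45],
    [9.4, [-17.8, 11.1, -3.1], 1.45],
    [9.4, [-17.8, 11.1, -3.1], 1.45],
    [9.4, [-17.8, 11.1, -3.1], 1.45],
    [9.4, [-17.8, 11.1, -3.1], 1.45],
  ],
)

```text
time_s: 11.5
ee_pos: [0.3999, -0.1989, 0.2207]
eef_rot: [-1.647, -0.609, 0.256]
force: [0.1, -0.9, 1.1]
grip_width: 0.094
```

>>> jog_arm(
  targets=[
    [9.4, [0, 0, 0], 1.69],
    [9.4, [0, 0, 0], 1.69],
    [9.4, [0, 0, 0], 1.69],
    [9.4, [0, 0, 0], 1.69],
    [9.4, [0, 0, 0], 1.69],
    [9.4, [0, 0, 0], 1.69],
    [9.4, [0, 0, 0], 1.69],
    [9.4, [0, 0, 0], 1.69],
    [9.4, [0, 0, 0], 1.69],
    [9.4, [0, 0, 0], 1.69],
  ],
)

```text
time_s: 12.5
ee_pos: [0.3999, -0.1989, 0.2207]
eef_rot: [-0.965, -0.103, -1.301]
force: [0.5, 0.3, -0.8]
grip_width: 0.0939
```

```bash
python3 -c "
from h import *;lean();shot('wrist','wrist2')"
```

```text
12.5 [ 0.3999 -0.1989  0.2207] q [-0.818 -0.156  2.121  0.64   0.893  0.112] lean 35.13 az 7.02 
 [[ 0.266  0.571  0.777]
 [-0.959  0.07   0.276]
 [ 0.103 -0.818  0.566]]
```

View pics/wrist2.png

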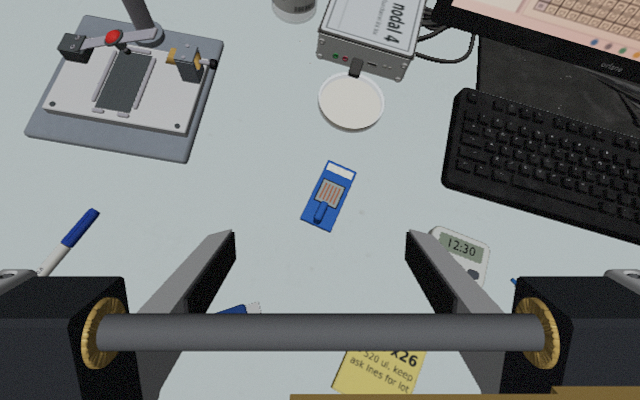

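The wrist view shows the carrier at (328,195), fin at (322,212) pointing to the robot. The stand is at (125,80) and the red button at (114,37), both unobstructed. I'll measure from this view.

```bash
python3 - <<'E'
from h import *
d=load('wrist2');P=cloud(d);X,Y,Z=P[...,0],P[...,1],P[...,2]
b=np.nanmedian(Z[(X>.45)&(X<.6)&(Y<-.24)&(Y>-.3)&(abs(Z)<.02)]);print('bench',b)
m=(abs(X-.52)<.1)&(abs(Y+.2)<.08)&(Z-b>.003)&(Z-b<.035)
n,l,s,_=cv2.connectedComponentsWithStats(m.astype(np.uint8));k=1+s[1:,4].argmax();print('car',rect(P[l==k]),s[k,4])
f=(l==k)&(Z-b>.019);q=P[f];print('fin',f.sum(),rect(q),q.mean(0).round(4),(np.percentile(q[:,2],[50,95])-b).round(4))
near=(abs(X-.58)<.17)&(abs(Y-.07)<.17)
for a,c,nm in((.009,.021,'base'),(.024,.032,'stage')):
    m=cv2.morphologyEx((near&(Z-b>a)&(Z-b<c)).astype(np.uint8),cv2.MORPH_OPEN,np.ones((3,3)))
    n,l,s,_=cv2.connectedComponentsWithStats(m);k=1+s[1:,4].argmax();print(nm,rect(P[l==k]),s[k,4],np.median(Z[l==k])-b)
h=cv2.cvtColor(d['img'],cv2.COLOR_RGB2HSV)
r=near&((h[...,0]<8)|(h[...,0]>172))&(h[...,1]>150); print('red',r.sum(),np.nanmedian(P[r],0).round(4))
g=d['img'].astype(int).sum(-1); dk=near&(g<330)&(Z-b>.02)&(Z-b<.034)
n,l,s,_=cv2.connectedComponentsWithStats(dk.astype(np.uint8));k=1+s[1:,4].argmax();print('nestdark',rect(P[l==k]),s[k,4])
crop=cv2.resize(d['img'][10:165,20:235,::-1],None,fx=3.7,fy=3.7,interpolation=cv2.INTER_CUBIC);cv2.imwrite('pics/c2.png',crop)
for c in((.5776,.0791),):
  for yaw in(7.3,):
    cy,sy=np.cos(np.radians(yaw)),np.sin(np.radians(yaw))
    for p in[(-87,-95,16),(-87,95,16),(0,0,28),(-43,-20,28),(-43,20,28),(26,5,74)]:
        w=np.array([c[0]+(cy*p[0]-sy*p[1])/1e3,c[1]+(sy*p[0]+cy*p[1])/1e3,p[2]/1e3+b]);print(p,w.round(4),((proj(d,w)-(20,10))*3.7).round(0))
E
```

```text
bench 0.0012195371004672384
car [array([ 520.7, -199. ]), array([40. , 86.6]), np.float64(81.9)] 2150
fin 174 [array([ 490.7, -194.7]), array([ 9.8, 24. ]), np.float64(82.1)] [ 0.49   -0.1947  0.0261] [0.0252 0.0267]
base [array([560.8,  76.8]), array([138.7, 190. ]), np.float64(7.5)] 5455 0.014327373774914443
stage [array([579. ,  73.6]), array([112.4, 167.3]), np.float64(7.3)] 9415 0.02660027907557072
red 133 [0.6018 0.0839 0.0738]
nestdark [array([579.6,  79.2]), array([87.2, 41. ]), np.float64(7.5)] 2004
(-87, -95, 16) [ 0.5034 -0.0262  0.0172] [608. 563.]
(-87, 95, 16) [0.4792 0.1623 0.0172] [ -9. 456.]
(0, 0, 28) [0.5776 0.0791 0.0292] [382. 261.]
(-43, -20, 28) [0.5375 0.0538 0.0292] [399. 382.]
(-43, 20, 28) [0.5324 0.0935 0.0292] [271. 359.]
(26, 5, 74) [0.6028 0.0874 0.0752] [329.  88.]
```

View pics/c2.png

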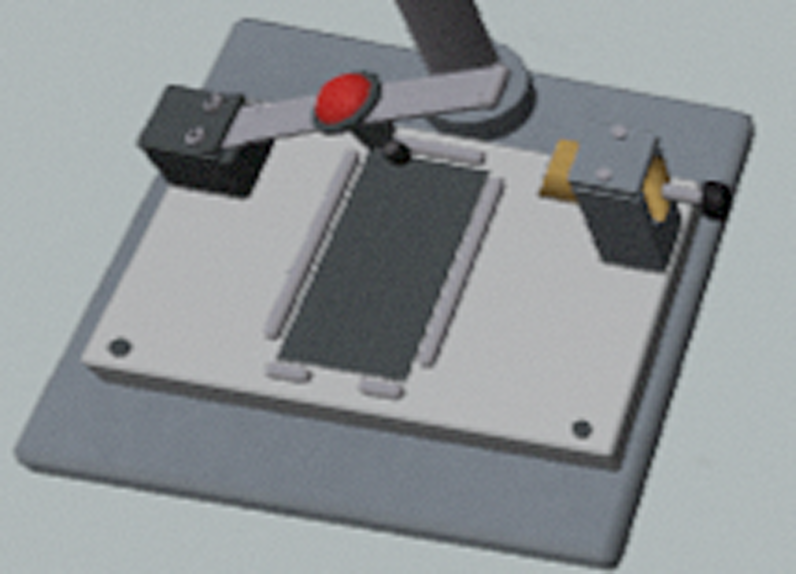

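The crop shows the nest's dark floor with front corners at about (283,360) and (407,380) and rear right corner at (490,170). The side rails, the open front, and the leaf with the red button at (345,98) are also clear. I'll convert these picks to positions.

```bash
cat >> h.py <<'E'
def onplane(d,uv,z):
    K=d['camera_matrix'];r=d['c2w'][:3,:3]@np.array([(uv[0]-K[0,2])/K[0,0],-(uv[1]-K[1,2])/K[1,1],-1.]);c=d['c2w'][:3,3];return c+r*(z-c[2])/r[2]
E
python3 - <<'E'
from h import *
d=load('wrist2');P=cloud(d)
for n,c in dict(fl=(283,360),fr=(407,380),rr=(490,170),railL=(272,335),railR=(430,362),red=(345,98),screwL=(120,347),screwR=(582,429)).items():
    uv=np.array(c)/3.7+(20,10)-.36; z=.028 if n!='red' else .074
    w=onplane(d,uv,z); i=np.round(uv).astype(int); print(n,w.round(4),'cloud',P[i[1],i[0]].round(4))
a=cv2.cvtColor(d['img'],cv2.COLOR_RGB2GRAY); 
for v in(95,100): print(v,a[v,90:140].tolist())
E
```

```text
fl [0.5341 0.0914 0.028 ] cloud [0.5344 0.0922 0.0272]
fr [0.5398 0.0532 0.028 ] cloud [0.5404 0.0532 0.0277]
rr [0.6249 0.0646 0.028 ] cloud [0.6243 0.0644 0.0279]
railL [0.5414 0.0989 0.028 ] cloud [0.5411 0.0983 0.029 ]
railR [0.5482 0.0496 0.028 ] cloud [0.5481 0.0487 0.0296]
red [0.6021 0.0831 0.074 ] cloud [0.6016 0.0822 0.0749]
screwL [0.5224 0.1386 0.028 ] cloud [0.5231 0.1394 0.0276]
screwR [ 0.5407 -0.0044  0.028 ] cloud [ 0.5397 -0.0053  0.0291]
95 [179, 180, 168, 151, 151, 143, 115, 75, 130, 134, 83, 74, 74, 74, 75, 75, 71, 68, 77, 74, 72, 67, 70, 72, 72, 72, 70, 75, 72, 75, 73, 72, 73, 77, 72, 73, 74, 71, 73, 71, 73, 75, 73, 75, 76, 67, 92, 141, 157, 150]
100 [183, 164, 135, 123, 101, 82, 133, 126, 67, 74, 75, 74, 70, 80, 69, 71, 71, 73, 73, 73, 71, 67, 75, 72, 76, 74, 72, 71, 78, 67, 72, 73, 72, 72, 74, 73, 74, 76, 69, 77, 70, 67, 72, 68, 80, 135, 155, 148, 138, 102]
```

>>> jog_arm(
  targets=[
    [4, [0, 12.9, -4.3], 0.18],
    [4, [0, 12.9, -4.3], 0.18],
    [4, [0, 12.9, -4.3], 0.18],
    [4, [0, 12.9, -4.3], 0.18],
    [4, [0, 12.9, -4.3], 0.18],
    [4, [0, 12.9, -4.3], 0.18],
  ],
)

```text
time_s: 13.15
ee_pos: [0.4401, -0.2025, 0.092]
eef_rot: [-0.956, -0.005, -1.442]
force: [0.2, -0.5, -0.5]
grip_width: 0.049
```

```bash
cat >> h.py <<'E'
def todo(t):
    o,T=lean(); print('shift cm',(T[:3,:3].T@(np.array(t)-o['ee_pos'])*100).round(2), 'level turn',np.arctan2(T[2,0],T[2,2]).round(3),'jaw yaw',np.degrees(np.arctan2(-abs(T[0,0])*np.sign(T[0,0]*T[1,0]),abs(T[1,0]))).round(2)*-1)
E
python3 - <<'E'
from h import *
todo((.4861,-.1954,.0255))
d=shot('wrist','wrist3');P=cloud(d);X,Y,Z=P[...,0],P[...,1],P[...,2]
m=(abs(X-.52)<.06)&(abs(Y+.2)<.045)&(Z>.005)&(Z<.036)&blue(d)
print(m.sum(),rect(P[m]));f=m&(Z>.019)&(X<.51);print(f.sum(),rect(P[f]),np.percentile(Z[f],[50,95]))
E
```

```text
13.15 [ 0.4401 -0.2025  0.092 ] q [-0.745  0.163  2.168  0.92   0.585 -0.034] lean 35.22 az 6.98 
 [[ 0.128  0.572  0.81 ]
 [-0.992  0.07   0.107]
 [ 0.005 -0.817  0.577]]
shift cm [-0.14  8.12 -0.03] level turn 0.008 jaw yaw -7.36
2836 [array([ 520.9, -199.4]), array([39. , 86.1]), np.float64(81.8)]
397 [array([ 491. , -194.7]), array([ 9.9, 23.7]), np.float64(82.5)] [0.02652563 0.02788134]
```

View pics/wrist3.png

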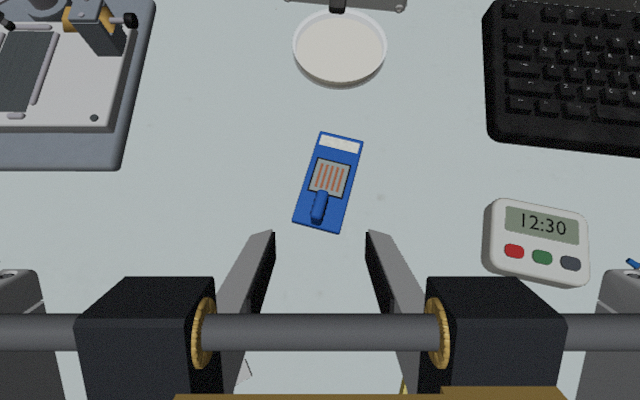

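The view shows the fin at (318,207), centred between the fingertips at (273,240) and (367,240). I'll descend along the fingers and grip.

>>> jog_arm(
  targets=[
    [4, [-0.1, 5, 0], 0],
    [4, [-0.15, 8.1, 0], 0],
    [4, [-0.15, 8.1, 0], 0],
  ],
)

```text
time_s: 13.5
ee_pos: [0.486, -0.194, 0.0224]
eef_rot: [-0.959, -0.0, -1.442]
force: [-0.8, 0.1, 0.2]
grip_width: 0.0407
```

>>> jog_arm(
  targets=[
    [2, [0, 0, 0], 0],
    [1.2, [0, 0, 0], 0],
    [0.5, [0, 0, 0], 0],
    [0.5, [0, 0, 0], 0],
    [0.5, [0, 0, 0], 0],
    [0.5, [0, 0, 0], 0],
    [0.5, [0, 0, 0], 0],
  ],
  grip_force=15,
)

```text
time_s: 14.2
ee_pos: [0.4854, -0.1946, 0.0232]
eef_rot: [-0.959, -0.001, -1.443]
force: [-0.5, 0.8, -0.4]
grip_width: 0.0407
```

```bash
python3 - <<'E'
from h import *
lean(); d=shot('wrist','wrist4');P=cloud(d);X,Y,Z=P[...,0],P[...,1],P[...,2]
m=(abs(X-.52)<.06)&(abs(Y+.2)<.05)&(Z>.003)&(Z<.036)&blue(d)
print(m.sum(),rect(P[m]))
E
```

```text
14.2 [ 0.4854 -0.1946  0.0232] q [-0.653  0.387  2.104  1.171  0.453 -0.242] lean 35.08 az 7.2 
 [[ 0.127  0.57   0.812]
 [-0.992  0.072  0.105]
 [ 0.001 -0.818  0.575]]
6003 [array([ 515. , -194.3]), array([43.2, 96.7]), np.float64(89.5)]
```

View pics/wrist4.png

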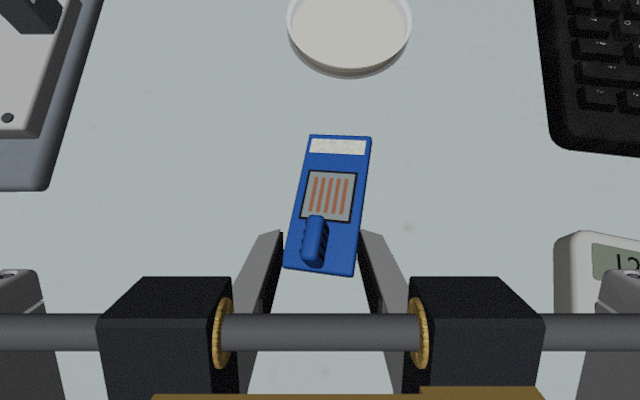

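The gripper stopped at 40.7 mm, so the tips are straddling the carrier's frame, slightly too low, with the fin at (314,240) between them. I'll open, rise a little and measure again.

>>> jog_arm(
  targets=[
    [6, [0, 0, 0], 0],
    [6, [0, 0, 0], 0],
    [6, [0, -0.7, 0.5], 0],
    [6, [0, -2.45, 1.75], 0],
    [6, [0, -2.45, 1.75], 0],
  ],
)

```text
time_s: 14.75
ee_pos: [0.4864, -0.1951, 0.0552]
eef_rot: [-0.956, -0.004, -1.443]
force: [0.4, -1.2, 0.1]
grip_width: 0.0599
```

```bash
python3 - <<'E'
from h import *
lean(); d=shot('wrist','wrist5');P=cloud(d);X,Y,Z=P[...,0],P[...,1],P[...,2]
m=(abs(X-.52)<.06)&(abs(Y+.2)<.05)&(Z>.004)&(Z<.036)&blue(d)
n,l,s,_=cv2.connectedComponentsWithStats(m.astype(np.uint8));k=1+s[1:,4].argmax();m=l==k
print(m.sum(),rect(P[m]));f=m&(Z>.0235)&(X<.52);print(f.sum(),rect(P[f]),np.percentile(Z[f],[50,95]))
g=m&(Z<.012);print('frame top z',np.median(Z[g]))
E
```

```text
14.75 [ 0.4864 -0.1951  0.0552] q [-0.652  0.312  2.096  1.033  0.488 -0.087] lean 35.2 az 7.01 
 [[ 0.127  0.572  0.81 ]
 [-0.992  0.07   0.106]
 [ 0.004 -0.817  0.576]]
4405 [array([ 519.6, -195.1]), array([39.2, 85.6]), np.float64(86.6)]
590 [array([ 489.7, -192.9]), array([ 9.8, 23.7]), np.float64(86.5)] [0.02668493 0.02784967]
frame top z 0.007019358466080178
```

>>> jog_arm(
  targets=[
    [4, [-0.2, 1.96, -1.78], 0],
    [4, [-0.2, 1.96, -1.78], 0],
    [2.5, [-0.2, 1.96, -1.78], 0],
    [1.5, [-0.2, 1.96, -1.78], 0],
    [0.5, [-0.2, 1.96, -1.78], 0],
    [0.5, [-0.2, 1.96, -1.78], 0],
    [0.5, [-0.2, 1.96, -1.78], 0],
    [0.5, [-0.2, 1.96, -1.78], 0],
    [0.5, [-0.2, 1.96, -1.78], 0],
  ],
  grip_force=15,
)

```text
time_s: 15.7
ee_pos: [0.4823, -0.1931, 0.0273]
eef_rot: [-0.958, -0.002, -1.444]
force: [-2.4, 0.1, 6.7]
grip_width: 0.0091
```

```bash
python3 - <<'E'
from h import *
lean(); shot('wrist','wrist6')
E
```

```text
15.7 [ 0.4823 -0.1931  0.0273] q [-0.654  0.372  2.112  1.159  0.457 -0.23 ] lean 35.11 az 7.16 
 [[ 0.127  0.571  0.811]
 [-0.992  0.072  0.105]
 [ 0.002 -0.818  0.575]]
```

View pics/wrist6.png

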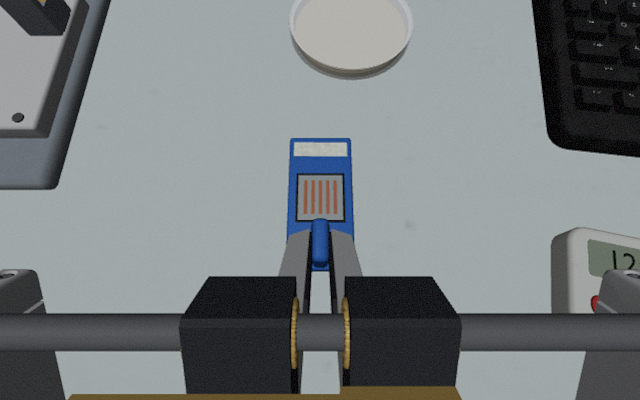

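The carrier is now gripped on its 9 mm fin (opening 9.1 mm). It has squared up to the jaws, with the frame straight ahead at (320,190). I'll lift, then measure the carrier relative to the tool.

>>> jog_arm(
  targets=[
    [0.5, [0, -2.4, 1.7], 0],
    [0.5, [0, -6.5, 4.6], 0],
    [0.5, [0, -8.2, 5.8], 0],
    [0.5, [0, -8.2, 5.8], 0],
    [0.5, [0, -8.2, 5.8], 0],
  ],
  grip_force=25,
)

```text
time_s: 16.25
ee_pos: [0.4822, -0.1926, 0.1269]
eef_rot: [-0.959, -0.001, -1.443]
force: [-1.1, 0.8, -0.9]
grip_width: 0.0091
```

```bash
cat > rel.py <<'E'
from h import *
def car(fn):   # carrier in tool frame from wrist image
    o,T=lean(); d=shot('wrist',fn);P=cloud(d); Q=(P-T[:3,3])@T[:3,:3]
    m=blue(d)&(np.linalg.norm(Q,axis=-1)<.11); top=P[m]
    n,l,s,_=cv2.connectedComponentsWithStats(m.astype(np.uint8)); print('areas',s[1:,4][s[1:,4]>50])
    z0=np.median(top[:,2]); q=top[abs(top[:,2]-z0)<.012]
    A=np.c_[q[:,:2]-q[:,:2].mean(0),np.ones(len(q))]
    for _ in range(5):
        c=np.linalg.lstsq(A,q[:,2],rcond=None)[0]; r=q[:,2]-A@c; k=abs(r)<.002; A,q=A[k],q[k]
    print('plane slope deg x,y',np.degrees(c[:2]).round(2),'z',c[2].round(4),len(q)); print('rect',rect(q)); return T,d,P
E
python3 - <<'E'
from rel import *
car('wrist7'); print(ctrl.get_obs()['grip_width'],ctrl.get_obs()['force'])
E
```

```text
16.25 [ 0.4822 -0.1926  0.1269] q [-0.654  0.151  2.071  0.786  0.608  0.201] lean 35.07 az 7.21 
 [[ 0.127  0.57   0.812]
 [-0.992  0.072  0.105]
 [ 0.001 -0.818  0.575]]
areas [3516]
plane slope deg x,y [-0.2  -0.04] z 0.1064 2669
rect [array([ 520.3, -187.5]), array([86.4, 39.1]), np.float64(7.2)]
0.008832489188278572 [-0.39447294  0.34655682 -0.8149803 ]
```

The lifted carrier hangs flat (slope under 0.2°), at yaw 7.2°, 38.4 mm ahead of the TCP, with its underside 27.5 mm below it. Next I'll carry it to the front of the stand.

>>> jog_arm(
  targets=[
    [0.5, [-4.3, 0.3, 0.6], 0],
    [0.5, [-8.5, 0.7, 1.2], 0],
    [0.5, [-12.8, 1.0, 1.8], 0],
    [0.5, [-17, 1.4, 2.4], 0],
    [0.5, [-21.3, 1.7, 2.9], 0],
    [0.5, [-25.6, 2.1, 3.5], 0],
    [0.5, [-25.6, 2.1, 3.5], 0],
    [0.5, [-25.6, 2.1, 3.5], 0],
  ],
)

```text
time_s: 17.1
ee_pos: [0.4894, 0.0681, 0.1282]
eef_rot: [-0.962, -0.001, -1.44]
force: [-0.2, -0.3, -0.2]
grip_width: 0.0089
```

```bash
python3 - <<'E'
from rel import *
T,d,P=car('wrist8'); todo((.49,.067,.0635))
from arm import ik
q=ctrl.get_obs()['qpos']
for t in((.49,.067,.0625),(.541,.0737,.0625)): q,e=ik(t,T[:3,:3],q);print(q.round(2),e)
E
```

```text
17.1 [0.4894 0.0681 0.1282] q [0.036 0.039 2.191 0.175 0.309 1.326] lean 34.89 az 7.42 
 [[ 0.13   0.567  0.813]
 [-0.991  0.074  0.108]
 [ 0.001 -0.82   0.572]]
areas [3521]
plane slope deg x,y [-0.34 -0.05] z 0.1077 2676
rect [array([527.5,  73.4]), array([86.5, 39.4]), np.float64(6.8)]
17.15 [0.4895 0.0671 0.1284] q [0.034 0.039 2.191 0.178 0.31  1.321] lean 34.9 az 7.36 
 [[ 0.13   0.567  0.813]
 [-0.992  0.073  0.107]
 [ 0.001 -0.82   0.572]]
shift cm [ 0.01  5.35 -3.67] level turn 0.002 jaw yaw -7.45
[0.03 0.2  2.23 0.47 0.12 1.02] 3.680285847737603e-12
[0.05 0.29 2.1  0.32 0.15 1.18] 5.3864780939306536e-11
```

View pics/wrist8.png

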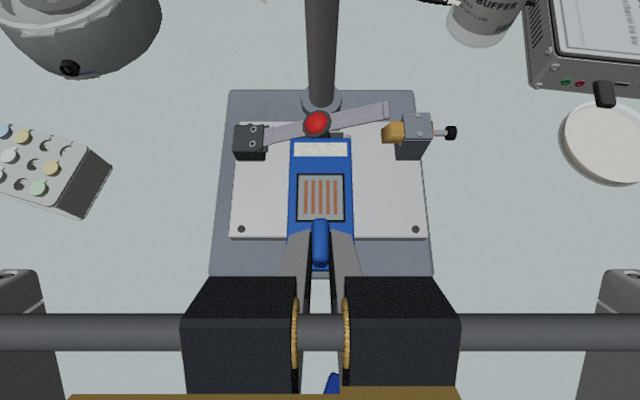

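The view shows the carrier in line with the stand: white label end at (321,149), button at (317,123), bolt at (393,133). I've viewed 11 pictures, so from here I'll measure numerically.

```bash
cat >> rel.py <<'E'
def stand(d):
    P=cloud(d);X,Y,Z=P[...,0],P[...,1],P[...,2]; near=(abs(X-.58)<.17)&(abs(Y-.07)<.17)&~blue(d)
    for a,c,nm in((.009,.021,'base'),(.0245,.0305,'stage'),(.009,.0305,'both')):
        m=cv2.morphologyEx((near&(Z>a)&(Z<c)).astype(np.uint8),cv2.MORPH_OPEN,np.ones((3,3)))
        n,l,s,_=cv2.connectedComponentsWithStats(m); k=np.isin(l,1+np.where(s[1:,4]>150)[0]); q=P[k]; r=rect(q); print(nm,r,len(q))
    # centre line: rotate to stand axes with 7.4deg, print y extents in x bins
        c,s_=np.cos(np.radians(7.4)),np.sin(np.radians(7.4)); u=q[:,:2]-(.579,.0788); u=np.c_[u@[c,s_],u@[-s_,c]]
        print([(round(x,3),np.percentile(u[abs(u[:,0]-x)<.008,1],[1,99]).round(4).tolist()) for x in(-.08,-.06,-.04,0) if (abs(u[:,0]-x)<.008).sum()>30])
    h=cv2.cvtColor(d['img'],cv2.COLOR_RGB2HSV);r=near&((h[...,0]<8)|(h[...,0]>172))&(h[...,1]>150)&(Z>.05); print('red',r.sum(),np.nanmean(P[r],0).round(4),np.nanmax(Z[r]))
E
python3 -c "
from rel import *
for n in('wrist2','wrist8'): print(n);stand(load(n))"
```

```text
wrist2
base [array([585.9,  80. ]), array([189.6, 189.9]), np.float64(7.3)] 7340
[(-0.08, [-0.0929, 0.0914]), (-0.06, [-0.0935, 0.0918]), (-0.04, [-0.0943, 0.0943]), (0, [-0.0942, 0.0942])]
stage [array([579. ,  73.6]), array([112.4, 167.3]), np.float64(7.3)] 8994
[(-0.06, [-0.0871, 0.0743]), (-0.04, [-0.0876, 0.0754]), (0, [-0.087, 0.0744])]
both [array([585.9,  80. ]), array([189.6, 189.9]), np.float64(7.3)] 17040
[(-0.08, [-0.0929, 0.0914]), (-0.06, [-0.093, 0.0906]), (-0.04, [-0.0933, 0.0916]), (0, [-0.0933, 0.0909])]
red 132 [0.6024 0.0835 0.0735] 0.07598457058216385
wrist8
base [array([586.5,  80.8]), array([187.1, 190.3]), np.float64(7.6)] 10932
[(-0.08, [-0.0916, 0.0933]), (-0.06, [-0.0917, 0.0936]), (-0.04, [0.0808, 0.0949]), (0, [0.0808, 0.0954])]
stage [array([598.5,  76.1]), array([151.3, 166.4]), np.float64(7.5)] 12312
[(-0.06, [-0.0861, 0.0761]), (-0.04, [-0.0866, 0.0763]), (0, [-0.0862, 0.0764])]
both [array([586.6,  80.7]), array([187.1, 190.7]), np.float64(7.5)] 23777
[(-0.08, [-0.0916, 0.0933]), (-0.06, [-0.0912, 0.0931]), (-0.04, [-0.0876, 0.0932]), (0, [-0.0873, 0.0932])]
red 370 [0.5993 0.0849 0.0756] 0.22204375291568762
```

>>> jog_arm(
  targets=[
    [0.5, [-0.05, 2.7, -1.8], 0],
    [0.5, [-0.05, 5.4, -3.6], 0],
    [0.5, [-0.05, 5.4, -3.6], 0],
    [0.5, [-0.05, 5.4, -3.6], 0],
    [0.5, [-0.05, 5.4, -3.6], 0],
  ],
)

```text
time_s: 17.65
ee_pos: [0.4924, 0.0664, 0.0665]
eef_rot: [-0.957, -0.001, -1.444]
force: [0.5, 0.2, -0.6]
grip_width: 0.0086
```

```bash
python3 -c "
from rel import *
T,d,P=car('wrist9');stand(d);todo((.5403,.0742,.0635))"
```

```text
17.65 [0.4924 0.0664 0.0665] q [0.033 0.19  2.224 0.43  0.127 1.066] lean 35.16 az 7.15 
 [[ 0.126  0.571  0.811]
 [-0.992  0.072  0.104]
 [ 0.001 -0.818  0.576]]
areas [3571]
plane slope deg x,y [-0.08 -0.06] z 0.0461 2711
rect [array([530.8,  71.7]), array([86.5, 39.5]), np.float64(7.2)]
base [array([586.6,  80.7]), array([189.8, 190.6]), np.float64(7.4)] 16332
[(-0.08, [-0.0907, 0.0923]), (-0.06, [-0.0911, 0.0928]), (-0.04, [0.0816, 0.0944]), (0, [0.0815, 0.0942])]
stage [array([598.5,  76.2]), array([150.6, 166.2]), np.float64(7.4)] 22227
[(-0.06, [-0.0855, 0.0756]), (-0.04, [-0.086, 0.076]), (0, [-0.0862, 0.0758])]
both [array([586.6,  80.7]), array([189.8, 190.6]), np.float64(7.4)] 39098
[(-0.08, [-0.0907, 0.0923]), (-0.06, [-0.0907, 0.0922]), (-0.04, [-0.0859, 0.0928]), (0, [-0.086, 0.0927])]
red 569 [0.5996 0.0857 0.0737] 0.16516291177796133
17.7 [0.4925 0.0666 0.0667] q [0.033 0.19  2.224 0.431 0.127 1.066] lean 35.2 az 7.16 
 [[ 0.127  0.572  0.81 ]
 [-0.992  0.072  0.104]
 [ 0.001 -0.817  0.576]]
shift cm [-0.15  3.05  3.77] level turn 0.002 jaw yaw -7.28
```

>>> jog_arm(
  targets=[
    [0.5, [0, 0.43, -0.3], 0],
    [0.5, [0, 0.43, -0.3], 0],
    [0.5, [-0.04, 1.0, 0.35], 0],
    [0.5, [-0.08, 1.55, 1.0], 0],
    [0.5, [-0.12, 2.1, 1.7], 0],
    [0.5, [-0.16, 2.65, 2.4], 0],
    [0.5, [-0.19, 2.95, 3.0], 0],
    [0.5, [-0.19, 2.95, 3.0], 0],
    [0.5, [-0.19, 2.95, 3.0], 0],
  ],
)

```text
time_s: 18.6
ee_pos: [0.5329, 0.0741, 0.0585]
eef_rot: [-0.958, -0.001, -1.443]
force: [1.2, -0.3, -0.8]
grip_width: 0.009
```

```bash
python3 -c "
from rel import *
T,d,P=car('wrist10');stand(d);todo((.5404,.0746,.0615))
print(ctrl.get_obs()['force'])"
```

```text
18.6 [0.5329 0.0741 0.0585] q [0.049 0.286 2.122 0.346 0.13  1.163] lean 35.09 az 7.19 
 [[ 0.127  0.57   0.812]
 [-0.992  0.072  0.105]
 [ 0.001 -0.818  0.575]]
areas [3488]
plane slope deg x,y [-0.3   0.06] z 0.038 2582
rect [array([570.9,  79.4]), array([86.3, 39.7]), np.float64(7.3)]
base [array([593.3,  82.3]), array([175. , 189.1]), np.float64(7.3)] 10747
[(-0.08, [-0.0916, 0.0928]), (-0.06, [-0.0919, 0.0939]), (-0.04, [0.0816, 0.0943]), (0, [0.0818, 0.0944])]
stage [array([598.8,  76.2]), array([150.5, 165.8]), np.float64(7.4)] 24461
[(-0.06, [-0.0865, 0.0763]), (-0.04, [-0.0861, 0.076]), (0, [-0.0859, 0.076])]
both [array([593.3,  82.3]), array([175. , 189.1]), np.float64(7.3)] 35390
[(-0.08, [-0.0916, 0.0928]), (-0.06, [-0.0917, 0.0937]), (-0.04, [-0.0859, 0.0926]), (0, [-0.0858, 0.0927])]
red 739 [0.6012 0.0863 0.0738] 0.1609571291592744
18.65 [0.5326 0.0741 0.0583] q [0.049 0.285 2.123 0.346 0.13  1.162] lean 35.08 az 7.2 
 [[ 0.127  0.57   0.812]
 [-0.992  0.072  0.105]
 [ 0.001 -0.818  0.575]]
shift cm [0.05 0.19 0.82] level turn 0.002 jaw yaw -7.3
[-0.86714062  0.27556982 -0.46375941]
```

```bash
python3 - <<'E'
from h import *
c,s=np.cos(np.radians(7.4)),np.sin(np.radians(7.4)); N=np.array((.5786,.0796))
def W(x,y,z): return np.array([N[0]+(c*x-s*y)/1e3,N[1]+(s*x+c*y)/1e3,z])
for fn in('wrist2','wrist8','wrist9','wrist10'):
    d=load(fn); g=cv2.cvtColor(d['img'],cv2.COLOR_RGB2HSV)[...,2].astype(np.float32)
    ys=np.arange(-34,34.1,1.); acc=[]
    for x in np.arange(0,16,2) if fn!='wrist2' else np.arange(-35,-10,2):
        uv=np.array([proj(d,W(x,y,.0295)) for y in ys],np.float32); acc.append(cv2.remap(g,uv[:,0].reshape(1,-1),uv[:,1].reshape(1,-1),cv2.INTER_LINEAR)[0])
    a=np.mean(acc,0); print(fn,'neg',dict(zip(ys[:17].astype(int),a[:17].astype(int))),'\npos',dict(zip(ys[-17:].astype(int),a[-17:].astype(int))))
E
```

```text
wrist2 neg {np.int64(-34): np.int64(181), np.int64(-33): np.int64(181), np.int64(-32): np.int64(181), np.int64(-31): np.int64(182), np.int64(-30): np.int64(181), np.int64(-29): np.int64(158), np.int64(-28): np.int64(111), np.int64(-27): np.int64(103), np.int64(-26): np.int64(134), np.int64(-25): np.int64(151), np.int64(-24): np.int64(158), np.int64(-23): np.int64(157), np.int64(-22): np.int64(133), np.int64(-21): np.int64(89), np.int64(-20): np.int64(73), np.int64(-19): np.int64(76), np.int64(-18): np.int64(76)} 
pos {np.int64(18): np.int64(90), np.int64(19): np.int64(128), np.int64(20): np.int64(128), np.int64(21): np.int64(96), np.int64(22): np.int64(108), np.int64(23): np.int64(136), np.int64(24): np.int64(151), np.int64(25): np.int64(158), np.int64(26): np.int64(165), np.int64(27): np.int64(175), np.int64(28): np.int64(180), np.int64(29): np.int64(180), np.int64(30): np.int64(180), np.int64(31): np.int64(180), np.int64(32): np.int64(180), np.int64(33): np.int64(180), np.int64(34): np.int64(180)}
wrist8 neg {np.int64(-34): np.int64(180), np.int64(-33): np.int64(180), np.int64(-32)
[... 2277 characters left out ...]
(-24): np.int64(157), np.int64(-23): np.int64(145), np.int64(-22): np.int64(150), np.int64(-21): np.int64(171), np.int64(-20): np.int64(106), np.int64(-19): np.int64(151), np.int64(-18): np.int64(163)} 
pos {np.int64(18): np.int64(165), np.int64(19): np.int64(165), np.int64(20): np.int64(163), np.int64(21): np.int64(129), np.int64(22): np.int64(110), np.int64(23): np.int64(148), np.int64(24): np.int64(157), np.int64(25): np.int64(157), np.int64(26): np.int64(150), np.int64(27): np.int64(174), np.int64(28): np.int64(189), np.int64(29): np.int64(188), np.int64(30): np.int64(188), np.int64(31): np.int64(188), np.int64(32): np.int64(188), np.int64(33): np.int64(187), np.int64(34): np.int64(188)}
```

>>> jog_arm(
  targets=[
    [0.5, [0, -0.33, 0.23], 0],
    [0.5, [0, -0.33, 0.23], 0],
    [0.5, [0.05, -0.1, 0.55], 0],
    [0.5, [0.09, 0.15, 0.91], 0],
    [0.5, [0.09, 0.15, 0.91], 0],
    [0.5, [0.09, 0.15, 0.91], 0],
  ],
)

```text
time_s: 19.25
ee_pos: [0.5411, 0.0742, 0.0621]
eef_rot: [-0.959, -0.001, -1.443]
force: [-0.1, -0.6, -0.8]
grip_width: 0.0086
```

```bash
cat >> rel.py <<'E'
def inst(q,N=(.5786,.0796),yaw=7.4):
    c,s=np.cos(np.radians(yaw)),np.sin(np.radians(yaw)); u=(np.array(q)[:2]-N)*1000; return np.round([u@[c,s],u@[-s,c]],2)
E
python3 -c "
from rel import *
T,d,P=car('wrist11');print('tcp in stand',inst(T[:3,3]),T[2,3],ctrl.get_obs()['force'])"
```

```text
19.25 [0.5411 0.0742 0.0621] q [0.048 0.292 2.1   0.309 0.146 1.199] lean 35.06 az 7.2 
 [[ 0.127  0.57   0.812]
 [-0.992  0.072  0.105]
 [ 0.001 -0.819  0.574]]
areas [3172]
plane slope deg x,y [-0.18  0.04] z 0.0416 2287
rect [array([576.2,  79. ]), array([80.2, 39.1]), np.float64(7.2)]
tcp in stand [-37.91  -0.52] 0.06207580607579296 [ 0.38266996 -0.00597816 -0.82130182]
```

>>> jog_arm(
  targets=[
    [0.5, [0, 0.16, -0.11], 0],
    [0.5, [0, 0.33, -0.23], 0],
    [0.5, [0, 0.45, -0.31], 0],
    [0.5, [0, 0.54, -0.38], 0],
    [0.5, [0, 0.54, -0.38], 0],
    [0.5, [0, 0.54, -0.38], 0],
  ],
)

```text
time_s: 19.9
ee_pos: [0.541, 0.0742, 0.0556]
eef_rot: [-0.959, -0.001, -1.443]
force: [-0.5, 1.5, -1.1]
grip_width: 0.0088
```

```bash
python3 -c "
from rel import *
T,d,P=car('wrist12');print('tcp in stand',inst(T[:3,3]),T[2,3],ctrl.get_obs()['force'],ctrl.get_obs()['moment'])"
```

```text
19.9 [0.541  0.0742 0.0556] q [0.048 0.307 2.102 0.349 0.13  1.159] lean 35.07 az 7.2 
 [[ 0.127  0.57   0.812]
 [-0.992  0.072  0.105]
 [ 0.001 -0.818  0.575]]
areas [3266]
plane slope deg x,y [-0.28 -0.03] z 0.0352 2405
rect [array([577.9,  79.2]), array([83.8, 39.1]), np.float64(7.2)]
tcp in stand [-37.95  -0.5 ] 0.05560244715861569 [-0.60227866  0.46581164 -0.88659849] [-0.0118555   0.35271144  0.03247447]
```

>>> jog_arm(
  targets=[
    [0.5, [0, 0.05, -0.035], 0],
    [1.2, [0, 0.05, -0.035], 0],
    [2.5, [0, 0.05, -0.035], 0],
    [2.5, [0, 0.05, -0.035], 0],
    [2.5, [0, -0.5, 0.3], 0],
    [2.5, [0, -3, 0], 0],
    [2.5, [0, -6, 0], 0],
    [2.5, [0, -10, 0], 0],
    [2.5, [0, -10, 0], 0],
    [2.5, [0, -10, 0], 0],
  ],
)

```text
time_s: 20.95
ee_pos: [0.4843, 0.067, 0.1383]
eef_rot: [-0.956, -0.001, -1.443]
force: [-0.2, -0.1, -0.2]
grip_width: 0.025
```

```bash
python3 - <<'E'
from rel import *
o,T=lean(); d=shot('wrist','wrist13');P=cloud(d);X,Y,Z=P[...,0],P[...,1],P[...,2]
m=blue(d)&(abs(X-.58)<.08)&(abs(Y-.08)<.06); n,l,s,_=cv2.connectedComponentsWithStats(m.astype(np.uint8));print(s[1:,4])
k=m&(Z<.04)&(Z>.02);q=P[k];c=np.linalg.lstsq(np.c_[q[:,:2]-q[:,:2].mean(0),np.ones(len(q))],q[:,2],rcond=None)[0];print('slope',np.degrees(c[:2]).round(2),c[2]);r=rect(q);print(r,inst(np.array(r[0])/1000))
f=m&(Z>.047);r=rect(P[f]);print('fin',r,inst(np.array(r[0])/1000),np.median(Z[f])); stand(d)
cv2.imwrite('pics/c3.png',cv2.resize(d['img'][0:260,170:500,::-1],None,fx=2.3,fy=2.3,interpolation=cv2.INTER_CUBIC))
E
```

```text
20.95 [0.4843 0.067  0.1383] q [0.035 0.005 2.198 0.161 0.33  1.343] lean 35.2 az 7.18 
 [[ 0.127  0.572  0.81 ]
 [-0.992  0.072  0.105]
 [ 0.001 -0.817  0.576]]
[2392]
slope [0.16 0.06] 0.03487083184188412
[array([578.9,  79.2]), array([86.1, 39.1]), np.float64(7.4)] [ 0.25 -0.44]
fin [array([568. ,  75.6]), array([11.3, 61.9]), np.float64(89.3)] [-11.03  -2.6 ] 0.05449385574723334
base [array([586.2,  80.8]), array([189.7, 190.2]), np.float64(7.5)] 10847
[(-0.08, [-0.091, 0.0934]), (-0.06, [-0.0915, 0.0934]), (-0.04, [0.0809, 0.0955]), (0, [0.0808, 0.0953])]
stage [array([597.8,  76.1]), array([149.6, 166.7]), np.float64(7.3)] 12396
[(-0.06, [-0.0857, 0.0757]), (-0.04, [-0.0861, 0.0761]), (0, [-0.0862, 0.0764])]
both [array([586.2,  80.8]), array([189.7, 190.2]), np.float64(7.5)] 23820
[(-0.08, [-0.091, 0.0934]), (-0.06, [-0.091, 0.0928]), (-0.04, [-0.087, 0.0931]), (0, [-0.0877, 0.0934])]
red 361 [0.5918 0.085  0.0814] 0.2410640724385653
```

View pics/c3.png

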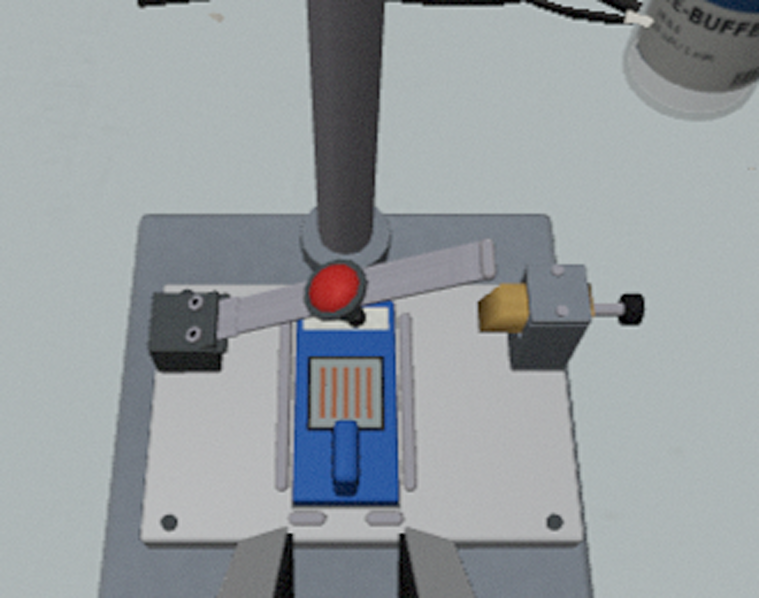

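The picture shows the carrier seated between the rails, with its fin at (345,455) towards the front and the leaf free above it. Numerically it is flat (0.2°), with its underside at 27.9 mm and its centre within 0.5 mm of the nest estimate. Next I'll do a half turn, so the wrist camera stays clear of the lens, and close the fingers.

>>> jog_arm(
  targets=[
    [0, [0, 0, 0], -1.5],
    [0, [0, 0, 0], -1.5],
    [0, [0, 0, 0], -1.5],
    [0, [0, 0, 0], -1.5],
    [0, [0, 0, 0], -1.5],
    [0, [0, 0, 0], -1.5],
    [0, [0, 0, 0], -1.5],
    [0, [0, 0, 0], -1.5],
    [0, [0, 0, 0], -1.5],
    [0, [0, 0, 0], -1.5],
  ],
)

```text
time_s: 22.0
ee_pos: [0.4839, 0.0671, 0.1357]
eef_rot: [-1.527, -0.608, 0.049]
force: [-0.9, -0.3, 0.3]
grip_width: 0.0003
```

>>> jog_arm(
  targets=[
    [0, [0, 0, 0], -1.5],
    [0, [0, 0, 0], -1.5],
    [0, [0, 0, 0], -1.5],
    [0, [0, 0, 0], -1.5],
    [0, [0, 0, 0], -1.5],
    [0, [0, 0, 0], -1.5],
    [0, [0, 0, 0], -1.5],
    [0, [0, 0, 0], -1.5],
    [0, [0, 0, 0], -1.5],
    [0, [0, 0, 0], -1.5],
  ],
)

```text
time_s: 23.0
ee_pos: [0.484, 0.067, 0.1357]
eef_rot: [-2.176, -0.076, 1.587]
force: [0.3, -0.5, -0.2]
grip_width: 0.0004
```

```bash
python3 - <<'E'
from rel import *
d=load('wrist13');P=cloud(d);h=cv2.cvtColor(d['img'],cv2.COLOR_RGB2HSV)
for fn in('wrist2','wrist9','wrist13'):
    d=load(fn);P=cloud(d);h=cv2.cvtColor(d['img'],cv2.COLOR_RGB2HSV);r=(abs(P[...,0]-.6)<.04)&(abs(P[...,1]-.085)<.04)&((h[...,0]<8)|(h[...,0]>172))&(h[...,1]>150)&(P[...,2]>.05)&(P[...,2]<.09);q=P[r];print(len(q),inst(q.mean(0)),rect(q),inst(np.array(rect(q)[0])/1000),q[:,2].min(),q[:,2].max())
c,s=np.cos(np.radians(7.4)),np.sin(np.radians(7.4)); t=lambda x,y,z:(.5786+(c*x-s*y)/1e3,.0796+(s*x+c*y)/1e3,z)
todo(t(25,1,.098)); o=ctrl.get_obs(); print(t(25,1,.098),o['grip_width'],o['force'])
E
```

```text
131 [24.04  1.63] [array([603. ,  84.8]), array([12.7, 17.2]), np.float64(56.0)] [24.87  2.01] 0.06977572199968629 0.07598457058216385
556 [23.87  3.94] [array([603.3,  86.5]), array([16.9, 17.9]), np.float64(46.0)] [25.38  3.66] 0.06755465914767142 0.07689605712244157
332 [24.42  3.94] [array([603.3,  87. ]), array([16.8, 17.9]), np.float64(85.1)] [25.45  4.16] 0.06784217727637201 0.07621503215785597
23.0 [0.484  0.067  0.1357] q [ 0.035  0.011  2.198  0.161  0.33  -1.664] lean 34.9 az 7.22 
 [[-0.016  0.568 -0.823]
 [ 0.997  0.072  0.03 ]
 [ 0.076 -0.82  -0.567]]
shift cm [ 1.19  9.99 -7.63] level turn 3.008 jaw yaw -0.93
(np.float64(0.6032629834629997), np.float64(0.08381156107682217), 0.098) 0.0003900587269943815 [ 0.2673481  -0.54802119 -0.16411546]
```

>>> jog_arm(
  targets=[
    [0, [0, 0, 0], -0.134],
    [0, [0.4, 3.3, -2.5], -0.134],
    [0, [0.8, 6.7, -5.1], -0.134],
    [0, [1.2, 10, -7.6], -0.134],
    [0, [1.2, 10, -7.6], -0.134],
    [0, [1.2, 10, -7.6], -0.134],
  ],
)

```text
time_s: 23.6
ee_pos: [0.6028, 0.0834, 0.097]
eef_rot: [-2.179, -0.003, 1.692]
force: [-0.4, -0.7, 0.1]
grip_width: 0.0006
```

```bash
python3 - <<'E'
from rel import *
o,T=lean();print(inst(o['ee_pos']),o['ee_pos'][2],o['force'])
E
```

```text
23.6 [0.6028 0.0834 0.097 ] q [ 0.062  0.334  1.919  0.132  0.283 -1.744] lean 34.82 az 7.23 
 [[-0.121  0.567 -0.815]
 [ 0.993  0.072 -0.097]
 [ 0.003 -0.821 -0.571]]
[24.45  0.7 ] 0.09702024737271496 [-0.42837292 -0.65503623  0.12077503]
```

>>> jog_arm(
  targets=[
    [0, [0, 0.33, 0.23], 0],
    [0, [0, 0.57, 0.4], 0],
    [0, [0, 0.82, 0.57], 0],
    [0, [0, 0.82, 0.57], 0],
  ],
)

```text
time_s: 24.0
ee_pos: [0.6031, 0.0834, 0.0899]
eef_rot: [-2.183, -0.003, 1.692]
force: [-0.5, 0.8, 0.2]
grip_width: 0.0009
```

>>> jog_arm(
  targets=[
    [0, [0, 0.16, 0.11], 0],
    [0, [0, 0.33, 0.23], 0],
    [0, [0, 0.33, 0.23], 0],
  ],
)

```text
time_s: 24.3
ee_pos: [0.6035, 0.0834, 0.0859]
eef_rot: [-2.183, -0.003, 1.692]
force: [0.3, 0.4, 1.5]
grip_width: 0.0008
```

>>> jog_arm(
  targets=[
    [0, [0, 0.16, 0.11], 0],
    [0, [0, 0.33, 0.23], 0],
    [0, [0, 0.33, 0.23], 0],
  ],
)

```text
time_s: 24.6
ee_pos: [0.6035, 0.0835, 0.0817]
eef_rot: [-2.183, -0.003, 1.692]
force: [0.8, -0.6, 3.5]
grip_width: 0.0008
```

>>> jog_arm(
  targets=[
    [0, [0, 0.16, 0.11], 0],
    [0, [0, 0.25, 0.17], 0],
    [0, [0, 0.25, 0.17], 0],
  ],
)

```text
time_s: 24.9
ee_pos: [0.6039, 0.0834, 0.0792]
eef_rot: [-2.184, -0.003, 1.692]
force: [-1.1, -0.8, 6.5]
grip_width: 0.0002
```

>>> jog_arm(
  targets=[
    [0, [0, 0.08, 0.06], 0],
    [0, [0, 0.16, 0.11], 0],
    [0, [0, 0.16, 0.11], 0],
  ],
)

```text
time_s: 25.2
ee_pos: [0.604, 0.0834, 0.0775]
eef_rot: [-2.185, -0.003, 1.692]
force: [-1.0, -2.2, 7.6]
grip_width: 0.0006
```

>>> jog_arm(
  targets=[
    [0, [0, 0.08, 0.06], 0],
    [0, [0, 0.08, 0.06], 0],
  ],
)

```text
time_s: 25.4
ee_pos: [0.6041, 0.0834, 0.0766]
eef_rot: [-2.185, -0.003, 1.692]
force: [-0.8, -1.6, 8.3]
grip_width: 0.0006
```

>>> jog_arm(
  targets=[
    [0, [0, 0.08, 0.06], 0],
    [0, [0, 0.08, 0.06], 0],
  ],
)

```text
time_s: 25.6
ee_pos: [0.6042, 0.0834, 0.0757]
eef_rot: [-2.185, -0.003, 1.692]
force: [-0.9, -2.3, 8.7]
grip_width: 0.0008
```

>>> jog_arm(
  targets=[
    [0, [0, 0.08, 0.06], 0],
    [0, [0, 0.08, 0.06], 0],
  ],
)

```text
time_s: 25.8
ee_pos: [0.604, 0.0835, 0.0746]
eef_rot: [-2.185, -0.003, 1.692]
force: [0.7, 0.9, 6.0]
grip_width: 0.0007
```

The force dropped from 8.7 to 6.0 N, which looks like the snap. I'll hold and check the leaf's tip numerically from the fixed cameras before letting go.

>>> jog_arm(
  targets=[
    [0, [0, 0, 0], 0],
    [0, [0, 0, 0], 0],
  ],
)

```text
time_s: 26.0
ee_pos: [0.6039, 0.0837, 0.0745]
eef_rot: [-2.185, -0.003, 1.692]
force: [0.2, 0.4, 6.8]
grip_width: 0.0006
```

```bash
python3 - <<'E'
from rel import *
print(ctrl.get_obs()['ee_pos'],ctrl.get_obs()['force'])
c,s=np.cos(np.radians(7.4)),np.sin(np.radians(7.4)); R2=np.array([[c,s],[-s,c]])
for cam in('side','scene','wrist'):
    d=shot(cam,cam+'20')
    for fn in(cam+'1' if cam!='wrist' else 'wrist13',cam+'20'):
        P=cloud(load(fn)); u=(P[...,:2]-(.5788,.0794))@R2.T*1000; z=P[...,2]*1000
        print(fn,[(y,(np.percentile(z[m],[50,98]).round(0).tolist(),int(m.sum()))) for y in range(-70,50,8) for m in[(abs(u[...,0]-26)<8)&(abs(u[...,1]-y)<4)&(z>20)&(z<130)] if m.sum()>2])
E
```

```text
[0.60393    0.08369244 0.0744968 ] [0.17360328 0.43581753 6.80142941]
side1 [(-70, ([68.0, 70.0], 13)), (-62, ([64.0, 68.0], 6)), (-54, ([54.0, 85.0], 9)), (-46, ([31.0, 91.0], 11)), (-38, ([30.0, 87.0], 11)), (-30, ([32.0, 84.0], 11)), (-22, ([31.0, 32.0], 10)), (-14, ([76.0, 80.0], 8)), (-6, ([56.0, 77.0], 28)), (2, ([62.0, 78.0], 21)), (10, ([30.0, 74.0], 8)), (18, ([32.0, 58.0], 11)), (26, ([32.0, 59.0], 4)), (34, ([31.0, 55.0], 10)), (42, ([31.0, 54.0], 11))]
side20 [(-70, ([69.0, 71.0], 10)), (-62, ([54.0, 65.0], 4)), (-54, ([49.0, 63.0], 15)), (-46, ([29.0, 50.0], 9)), (-38, ([32.0, 52.0], 13)), (-30, ([32.0, 52.0], 15)), (-22, ([36.0, 51.0], 10)), (-14, ([53.0, 90.0], 31)), (-6, ([58.0, 89.0], 44)), (2, ([55.0, 69.0], 17)), (10, ([39.0, 58.0], 6)), (18, ([38.0, 55.0], 9)), (26, ([54.0, 56.0], 6)), (34, ([42.0, 56.0], 12)), (42, ([32.0, 56.0], 11))]
scene1 [(-70, ([43.0, 75.0], 18)), (-62, ([53.0, 68.0], 27)), (-54, ([57.0, 64.0], 17)), (-46, ([59.0, 93.0], 10)), (-38, ([83.0, 88.0], 12)), (-30, ([79.0, 85.0], 11)), (-22, ([32.0, 83.0], 12)), (-14, ([73.0, 78.0], 11)), (-6, ([
[... 717 characters left out ...]
 315)), (-30, ([80.0, 84.0], 305)), (-22, ([77.0, 80.0], 290)), (-14, ([73.0, 77.0], 309)), (-6, ([71.0, 75.0], 323)), (2, ([73.0, 76.0], 304)), (10, ([66.0, 74.0], 294)), (18, ([60.0, 66.0], 273)), (26, ([56.0, 60.0], 280)), (34, ([53.0, 57.0], 262)), (42, ([50.0, 53.0], 244))]
wrist20 [(-70, ([63.0, 69.0], 648)), (-62, ([56.0, 64.0], 742)), (-54, ([51.0, 63.0], 864)), (-46, ([46.0, 48.0], 477)), (-38, ([46.0, 49.0], 470)), (-30, ([48.0, 50.0], 458)), (-22, ([49.0, 50.0], 465)), (-14, ([49.0, 54.0], 495)), (-6, ([54.0, 67.0], 544)), (2, ([56.0, 69.0], 604)), (10, ([53.0, 67.0], 566)), (18, ([52.0, 54.0], 475)), (26, ([52.0, 53.0], 477)), (34, ([51.0, 53.0], 490)), (42, ([46.0, 52.0], 475))]
```

>>> jog_arm(
  targets=[
    [0, [0, -0.25, -0.17], 0],
    [0, [0, -0.65, -0.46], 0],
    [0, [0, -1.2, -0.86], 0],
    [0, [0, -1.6, -1.15], 0],
    [0, [0, -1.6, -1.15], 0],
  ],
)

```text
time_s: 26.65
ee_pos: [0.6038, 0.0835, 0.0944]
eef_rot: [-2.184, -0.003, 1.692]
force: [-0.1, -0.2, 0.1]
grip_width: 0.0007
```

```bash
cat > leaf.py <<'E'
from rel import *
import sys
print(ctrl.get_obs()['time_s'],ctrl.get_obs()['ee_pos'],ctrl.get_obs()['force'])
c,s=np.cos(np.radians(7.4)),np.sin(np.radians(7.4)); R2=np.array([[c,s],[-s,c]])
for cam in('side','wrist'):
        d=shot(cam,cam+sys.argv[1]); P=cloud(d); u=(P[...,:2]-(.5788,.0794))@R2.T*1000; z=P[...,2]*1000
        print(cam,[(y,(np.percentile(z[m],[50,98]).round(0).tolist(),int(m.sum()))) for y in range(-62,42,8) for m in[(abs(u[...,0]-26)<8)&(abs(u[...,1]-y)<4)&(z>20)&(z<100)] if m.sum()>2])
k=blue(d)&(abs(u[...,0])<60)&(abs(u[...,1])<30)&(z>20)&(z<40);q=P[k];cc=np.linalg.lstsq(np.c_[q[:,:2]-q[:,:2].mean(0),np.ones(len(q))],q[:,2],rcond=None)[0];r=rect(q);print('car slope',np.degrees(cc[:2]).round(2),cc[2].round(4),r,inst(np.array(r[0])/1000))
h=cv2.cvtColor(d['img'],cv2.COLOR_RGB2HSV); b=(h[...,0]>12)&(h[...,0]<28)&(h[...,1]>110)&(abs(u[...,0]-26)<14)&(u[...,1]<-30)&(u[...,1]>-110)&(z>40)&(z<75); print('brass y range',b.sum(),np.percentile(u[b][:,1],[2,50,98]).round(1) if b.any() else'')
d=load('wrist13');P=cloud(d);u=(P[...,:2]-(.5788,.0794))@R2.T*1000;z=P[...,2]*1000;h=cv2.cvtColor(d['img'],cv2.COLOR_RGB2HSV); b=(h[...,0]>12)&(h[...,0]<28)&(h[...,1]>110)&(abs(u[...,0]-26)<14)&(u[...,1]<-30)&(u[...,1]>-110)&(z>40)&(z<75); print('before',b.sum(),np.percentile(u[b][:,1],[2,50,98]).round(1) if b.any() else'')
E
python3 leaf.py 21
```

```text
26.65 [0.60382739 0.08347859 0.09436745] [-0.07404536 -0.23130567  0.05105003]
side [(-62, ([49.0, 55.0], 4)), (-54, ([53.0, 63.0], 14)), (-46, ([29.0, 53.0], 9)), (-38, ([41.0, 54.0], 14)), (-30, ([51.0, 55.0], 17)), (-22, ([36.0, 58.0], 14)), (-14, ([55.0, 95.0], 23)), (-6, ([60.0, 99.0], 33)), (2, ([60.0, 91.0], 23)), (10, ([48.0, 82.0], 10)), (18, ([57.0, 58.0], 8)), (26, ([56.0, 58.0], 5)), (34, ([31.0, 55.0], 9))]
wrist [(-62, ([56.0, 64.0], 679)), (-54, ([52.0, 63.0], 738)), (-46, ([29.0, 51.0], 453)), (-38, ([50.0, 52.0], 452)), (-30, ([52.0, 54.0], 436)), (-22, ([53.0, 55.0], 440)), (-14, ([54.0, 59.0], 478)), (-6, ([58.0, 86.0], 586)), (2, ([61.0, 87.0], 674)), (10, ([56.0, 86.0], 544)), (18, ([55.0, 57.0], 452)), (26, ([53.0, 55.0], 454)), (34, ([52.0, 54.0], 461))]
car slope [ 0.72 -0.  ] 0.0348 [array([578.3,  79.3]), array([84.8, 39.3]), np.float64(7.2)] [-0.34 -0.26]
brass y range 907 [-66.6 -58.6 -50.9]
before 379 [-65.9 -58.8 -51.3]
```

The leaf stays down (about 50 mm at its outer end, against 83 mm free) with no finger contact, and the bolt is out. I'll withdraw along the fingers and recheck.

>>> jog_arm(
  targets=[
    [0, [0, -4, 0], 0],
    [0, [0, -8, 0], 0],
    [0, [0, -12, 0], 0],
    [2, [0, -15, 0], 0],
    [2, [0, -15, 0], 0],
    [2, [0, -15, 0], 0],
    [2, [0, -15, 0], 0],
  ],
)

```text
time_s: 27.45
ee_pos: [0.5182, 0.0727, 0.2148]
eef_rot: [-2.181, -0.003, 1.692]
force: [-0.2, -0.6, -0.1]
grip_width: 0.0198
```

```bash
python3 leaf.py 22
```

```text
27.45 [0.51815168 0.07265804 0.21482526] [-0.22284427 -0.60241679 -0.10851497]
side [(-62, ([63.0, 68.0], 5)), (-54, ([41.0, 64.0], 8)), (-46, ([50.0, 55.0], 11)), (-38, ([31.0, 54.0], 14)), (-30, ([53.0, 56.0], 15)), (-22, ([36.0, 58.0], 19)), (-14, ([53.0, 61.0], 18)), (-6, ([58.0, 65.0], 26)), (2, ([43.0, 66.0], 20)), (10, ([38.0, 61.0], 5)), (18, ([38.0, 58.0], 7)), (26, ([57.0, 58.0], 5)), (34, ([33.0, 55.0], 11))]
wrist [(-62, ([56.0, 64.0], 242)), (-54, ([51.0, 63.0], 239)), (-46, ([29.0, 51.0], 177)), (-38, ([50.0, 52.0], 180)), (-30, ([51.0, 54.0], 170)), (-22, ([52.0, 55.0], 177)), (-14, ([36.0, 58.0], 183)), (-6, ([57.0, 63.0], 178)), (2, ([54.0, 64.0], 186)), (10, ([55.0, 61.0], 189)), (18, ([55.0, 57.0], 173)), (26, ([33.0, 55.0], 187)), (34, ([51.0, 54.0], 174))]
car slope [ 0.76 -0.26] 0.0348 [array([576.1,  79.1]), array([81. , 39.2]), np.float64(7.2)] [-2.54 -0.17]
brass y range 274 [-66.2 -59.  -51.6]
before 379 [-65.9 -58.8 -51.3]
```

```bash
python3 -c "
from h import *
print(ctrl.hand_in())"
```

```text
the job is handed in; nothing more can be done
None
```

The carrier is in the nest and let go, fin to the front. The spring clip is latched over it, and I handed the job in at about 27.5 s of the 64 s. No verdict was reported.

**How it went**
- **Lean:** The jog has no tilt command. I got the 35° lean by pushing the arm against its reach limits, where it gives up some orientation.
- **Grasp:** My first grasp was too low and closed on the carrier's frame, turning the carrier a few degrees. I opened, rose and gripped the fin properly.
- **Placing:** I brought the carrier in low from the front, lowered it, released it and backed off.
- **Press:** I pressed the button with closed fingers in steps of 1 to 4 mm. The force peaked at 8.7 N and fell to 6.0 N at the snap.

**Last checks**
- **Carrier:** The underside is about 28 mm above the bench, which is the nest floor. The centre is within about 0.5 mm of my nest estimate, which is itself good to about 1 mm. The last two looks showed slopes of about 0.7° and 0.8° (limit 2.9°).
- **Centre reading:** The last look itself gave the centre 2.5 mm off, because the leaf hides the carrier's rear end. Allowing for that, it agrees with the earlier reading.
- **Clip:** With the fingers away, the leaf's outer end stays at 50 to 52 mm, against about 83 mm free. The bolt is fully out, at the same position as before the press.
- **Not measured directly:** I inferred the clip foot's force on the carrier and the exact height of the tip from the leaf's position.
- **Hand and bystanders:** The hand is clear of everything. I steered clear of the bystanders but did not measure their positions again at the end.

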